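# Get the lifting blade under the parts case

## Robot

A 6-joint arm with a two-finger parallel gripper is mounted at the origin on the work surface. World frame = base frame: x ahead of the robot, y to its left, z up, the work surface at z = 0. Lengths are in mm, angles in rad, forces in N, time in s.
With the tool pointing down it reaches from about 275 to 1000 mm from the base axis. Payload 8.4 kg.
Tool frame: the origin (TCP) lies at the very end of the fingers, on their centre line; the grasp point (between the pads) lies r.hold_point_z behind it (r.hold_point_z is the distance from the TCP to the grasp point, in mm); x points along the fingers, z is the direction in which the jaws open and shut, and the axes are right-handed (so a half turn about x gives the same grasp; the last joint's range is limited). The gripper opens to 85 mm and grips with 20 to 120 N. Pads are 22 mm wide; open, the fingers measure 114 mm over their backs; the gripper's body (76 mm by 85 mm) begins 54 mm behind the grasp point. The pads swing forward as they close: fully open they stand 13 mm farther back than shut.
Start: joints at [-1.223, 0.353, 1.633, -0, 1.155, -0.002], TCP at [214.192, -587.154, 231.281] pointing down, gripper open.
Joint ranges: [-2.63, 2.63], [-0.92, 2.1], [0.06, 2.66], [-1.3, 4.44], [0, 2.69], [-3.02, 3.02]. Speed limits (rad/s): [2.22, 2.22, 2.79, 3.14, 3.14, 3.14].

## Interface

Orientations are given as [roll, pitch, yaw] about the fixed x, y, z axes, in that order (R = Rz(yaw) Ry(pitch) Rx(roll)).
In Python, from rig import r gives the robot as it stands.
- The arm moves only by the tool jog_arm, never from a script. Its argument "series" is a list of rows, each a list of 7 numbers: the turn, a rotation vector about the tool's x, y, z in degrees, then the shift along the tool's x, y, z in cm, then the opening, from 0 (shut) to 1 (fully open). In form: [[wx, wy, wz, tx, ty, tz, fingers], ...]. A call has 1 to 20 rows; each row shifts and turns the commanded pose from where the row before left it, along the tool's axes as they then stand; what a row does not reach is not made up. A row lasts 1/10 s, in which the tool goes at most 50 mm and 8.59 degrees, less where a joint would pass 70% of its speed; a pose out of reach is approached as far as the arm can. A call with a gripper value outside its range is refused whole. The fingers move at their own pace and stop on an object; "force" is the grip in N (left out, the last holds). Time passes only in rows, so rows that do not move let the fingers close. It gives the time, the measured TCP pose, the force and the opening at its end, in the units of the state.
- r.sense(): the state, without advancing time (a new reading comes with each control period).
- r.grab_frame(name): name is "scene" or "side" or "wrist"; returns (picture, depth): 420x560x3 uint8, red, green, blue; 420x560 float32, mm along the optical axis (not along the pixel's ray), 0 where there is no reading.
- r.get_calibration(name): a dict with "mtx" (3x3 intrinsics, pixels), "position" and "rotation" of the camera in the world; the wrist camera has in their place "mount" (4x4, takes a point from camera to tool coordinates, whose origin is the TCP and whose axes are the tool frame's). Camera axes: x right, y down, z forward; pixel columns grow to the right and rows downward; lengths in mm; the calibration is good to about 2 mm. A picture is of the moment at which its call begins: read the wrist's pose just before it. get_calibration takes no time and is no camera call.
- r.sign_off(): hands the job in, once; it reports no verdict.
The state is a dict: "clock": time; "qpos": joint angles; "qvel": joint speeds; "joint_efforts": joint torques, N m; "eef_pos": TCP position; "tcp_rot": TCP orientation; "contact_force": force on the tool from outside, world axes, zero at the start; "wrist_torque": the same for the moment, N m; "opening": opening from 0.0 (shut) to 1.0 (fully open).
Only numpy, scipy, OpenCV 4.12 (cv2) and the standard library are available. Lean on these libraries where they do the work, as an engineer would, in place of code of your own. Each camera call takes 0.05 s, during which the arm holds its last target.

## Task

The heavy parts case has to be ready for shifting: tip it back on its rear bottom edge until it leans by itself on the sloping backrest behind it, lift the flat lifting blade off its two pegs and lay it flat on the bench with one end straight in and centred under the raised front, about a third of the case's depth. Then ease the case forward again until it stands on the blade, still at the foot of its backrest, and let go of everything. Never let the case drop or slam, and leave the jars and the tin as they are.

Things in the scene. Friction and masses are not known exactly. Their poses are not given: they have to be found in the camera images.
- case: Upright grey steel case, 60 deep (x) x 110 wide (y) x 150 tall, 0.6 to 0.9 kg, loose. Origin: centre of underside, z up; front (-x) faces the robot; it tips about its rear bottom edge, x = +30. Rear 3 to 6 in front of the backrest's foot. Tilted beyond about 21 degrees it falls back and rests at 30 to 32, its front edge 30 off the bench. Black carrying bar on top.
- case_bar (a point): Middle of the case's carrying bar: round, 14 thick, along the case's y, 184 above the underside and over its centre line (27 clear between bar and case top, end posts 78 apart inside, x and y axes as the case's).
- backrest: Fixed plywood board 130 wide on two wooden legs, sloping back 30 degrees from vertical, its top 110 above the bench, 12 thick. Origin: middle of the foot line of its front face on the bench; x points horizontally to the rear (away from the case), z up. It reaches 105 behind its origin.
- rack: Fixed tool rack, left or right of the case: upright pegboard panel 170 wide x 165 tall on a foot behind it. Origin: middle of the bottom edge of its front face; x to the rear, y along the panel. Two steel pegs 6 thick stick out 81 to the front (-x) at y = +28 and -28, their tops 143 above the bench, tips turned up to 155.
- blade: Lifting blade like a plasterer's trowel, same both ways round: flat steel plate 170 long (x) x 70 wide (y) x 4 thick, wooden bar handle above, 0.35 kg. Origin: centre of the underside, z up. Hangs level by its handle from the rack's pegs, plate along the panel, handle about 55 in front of it, underside 96 above the bench: lift it 15 or more, then take it off to the front.
- blade_grip (a point): Middle of the blade's handle: a bar 16 x 16 along the blade's x, 104 long, its centre 55 above the plate's underside; held up by two posts at x = +46 and -46.
- blade_end_a (a point): Middle of the plate's end edge at x = +85 of the blade, half way up the plate's thickness. Either end may go under the case.
- blade_end_b (a point): Middle of the plate's end edge at x = -85 of the blade, half way up the plate's thickness.
- jar_a: Glass screw jar with steel lid and paper label, 62 across, 110 tall, loose, on the left of the case. Origin: centre of its underside.
- jar_b: Glass screw jar with steel lid, no label, 62 across, 110 tall, loose, on the right of the case. Origin: centre of its underside.
- tin: Flat metal tin 87 x 57 x 21 (x, y, z), loose, on the bench in front of the case to one side. Origin: centre of its underside.
- bin: Fixed open dark steel bin 120 x 160 x 75 tall, on the other side of the case from the rack. Origin: centre of its underside.
Not all that is in view belongs to the job. What is shaped like the case but green or orange is not meant.

How it is judged (in metres and radians):
On the way, in this order (a step that is already met when the one before it is completed fails the run):
1. the case leans back (more than 25 degrees) (angle between case's own z axis and vertical above 0.44 rad), for 0.3 s.
2. with the case still leaning back, one end of the blade is low under its raised front (angle between case's own z axis and vertical above 0.44 rad and ((x of blade_end_a in the frame of backrest above -0.052 m and height (world z) of blade_end_a below 0.016 m and y of blade_end_a in the frame of case between -0.03 and 0.03 m) or (x of blade_end_b in the frame of backrest above -0.052 m and height (world z) of blade_end_b below 0.016 m and y of blade_end_b in the frame of case between -0.03 and 0.03 m))), for 0.2 s.
At the end, for the whole second after the job is handed in: The case rests on the blade, tilted under 15 degrees, within 25 mm of the backrest's foot and 40 mm of its middle; one blade end is 12 to 56 mm under the front and within 30 mm of its middle, blade within 20 degrees of front-to-rear and flat (4.5 degrees); all at rest (angle between case's own z axis and vertical below 0.26 rad and ((x of blade_end_a in the frame of case between -0.018 and 0.026 m and y of blade_end_a in the frame of case between -0.03 and 0.03 m) or (x of blade_end_b in the frame of case between -0.018 and 0.026 m and y of blade_end_b in the frame of case between -0.03 and 0.03 m)) and contact force between case and blade above 0.3 N and angle between blade's own z axis and vertical below 0.08 rad and angle between the x axis of blade and the x axis of case, either way round below 0.35 rad and x of case in the frame of backrest above -0.055 m and y of case in the frame of backrest between -0.04 and 0.04 m and linear speed of each of case, blade below 0.02 m/s); the robot touches nothing.
It fails at once if the case drops or slams (turns faster than 1.85 rad/s, as when it falls forward unheld) (angular speed of case above 1.85 rad/s).
It fails at once if the case topples (angle between case's own z axis and vertical above 0.8 rad).
It fails at once if one screw jar is shoved more than 20 mm or tipped (distance of jar_a from where it was at the start of the episode above 0.02 m or angle between jar_a's own z axis and vertical above 0.3 rad).
It fails at once if the other screw jar is shoved more than 20 mm or tipped (distance of jar_b from where it was at the start of the episode above 0.02 m or angle between jar_b's own z axis and vertical above 0.3 rad).
It fails at once if the flat tin is shoved more than 20 mm or tipped (distance of tin from where it was at the start of the episode above 0.02 m or angle between tin's own z axis and vertical above 0.3 rad).
It also fails if it takes over 72 s, if anything falls off the work surface, if the arm or the gripper's body presses on something with over 40 N, if the wrist force passes 120 N, or if a joint passes its speed limit or range.

## Working session

There is one attempt and no reset: what is moved stays moved. The work goes in short steps, Python scripts to look and compute and a tool call to move; the robot and the scene stay as the last step left them, time stands still between calls to the robot, and variables do not carry over. Pictures are saved under pics/ and viewed, and the job is handed in when it is done.

Besides the shell and the picture viewer there is one more tool, called by a JSON object that holds its "name" and its "arguments", one argument or row to a line. jog_arm: Moves the arm, as the interface text tells. Its arguments: {"type":"object","properties":{"series":{"type":"array"},"force":{"type":"number"}},"required":["series"]}

```bash
ls; mkdir -p pics; python3 - <<'E'
from rig import r
import cv2,numpy as np
print(r.sense()); print(r.hold_point_z)
for n in("scene","side","wrist"):
    im,d=r.grab_frame(n); cv2.imwrite(f"pics/{n}0.png",im[...,::-1]); np.save(f"pics/{n}0.npy",d)
    c=r.get_calibration(n); print(n,c)
E
```

```text
pics
{'clock': 0.0, 'qpos': array([-1.22338232e+00,  3.53643400e-01,  1.63417696e+00,  8.68074558e-06,
        1.15519850e+00, -2.41128090e-03]), 'qvel': array([-0.00153066, -0.00098173,  0.0003342 , -0.00076824, -0.00060225,
       -0.00137237]), 'joint_efforts': array([-3.07400978e-04, -6.05255485e+01, -3.42062795e+01,  1.31449456e-04,
        9.45640204e-03, -1.20359752e-05]), 'eef_pos': array([ 214.03394562, -586.67587853,  230.54632738]), 'tcp_rot': array([3.13361647, 1.5693701 , 1.91264192]), 'contact_force': array([ 0.2532141 , -0.07471375,  0.17793736]), 'wrist_torque': array([0.00729088, 0.01693009, 0.06363824]), 'opening': 1.00042911176249}
18.700000000000003
scene {'mtx': array([[399.97962816,   0.        , 282.57767557],
       [  0.        , 399.97962816, 209.96103054],
       [  0.        ,   0.        ,   1.        ]]), 'position': array([1113.54492359, -449.67350061,  958.30418986]), 'rotation': array([-2.3974429 ,  0.01032367,  0.87169909])}
side {'mtx': array([[466.06447863,   0.        , 283.32760579],
       [  0.        , 466.06447863, 208.72479231],
       [  0.        ,   0.        ,   1.        ]]), 'position': array([124.71593375, 640.57305062, 956.44963285]), 'rotation': array([-2.40812949, -0.00929045, -2.53364432])}
wrist {'mtx': array([[307.35089882,   0.        , 276.88709197],
       [  0.        , 307.35089882, 200.94201207],
       [  0.        ,   0.        ,   1.        ]]), 'mount': array([[-6.56537464e-04, -2.99367830e-01,  9.54137554e-01,
        -1.43976440e+02],
       [ 1.20547250e-04, -9.54137776e-01, -2.99367816e-01,
         7.56511649e+01],
       [ 9.99999777e-01, -8.15275288e-05,  6.62515165e-04,
        -4.68705469e-01],
       [ 0.00000000e+00,  0.00000000e+00,  0.00000000e+00,
         1.00000000e+00]])}
```

View pics/scene0.png

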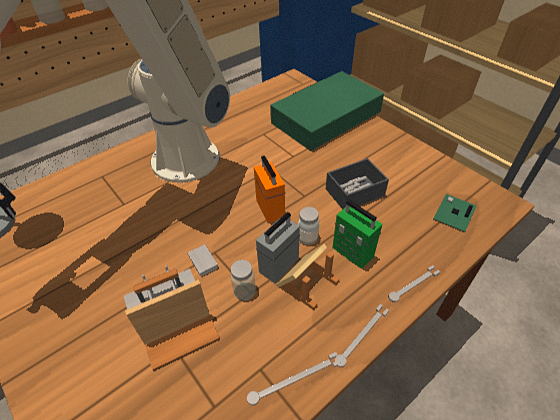

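View pics/side0.png

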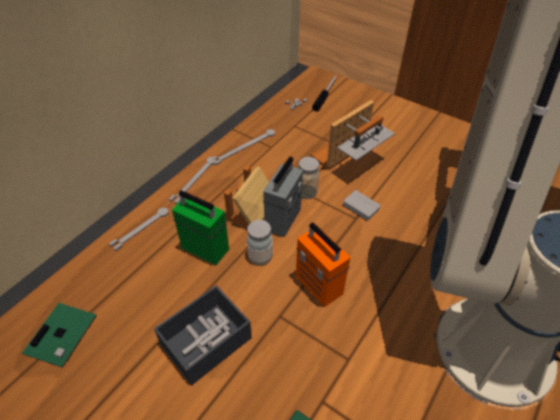

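View pics/wrist0.png

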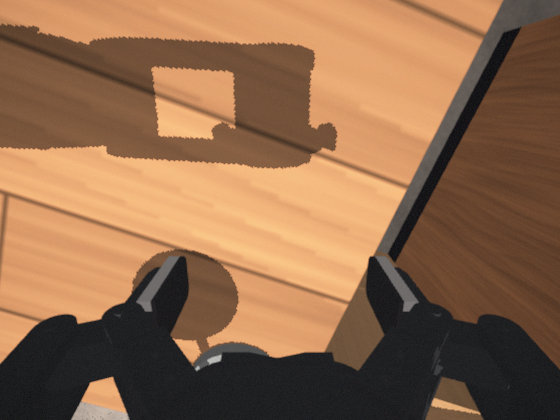

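Candidates for the case: the grey one (scene 278,250; side 283,200), the green one (scene 357,235; side 202,230) and the orange one (scene 270,190; side 322,265). I choose the grey one, since it is the only one standing in front of the backrest. I'll check that in close crops.

```bash
cat > h.py <<'E'
import numpy as np,cv2
from scipy.spatial.transform import Rotation as Ro
def Rm(rpy): return Ro.from_euler('xyz',rpy).as_matrix()
def campose(r,n,state=None):
    c=r.get_calibration(n)
    if n!='wrist': return c['mtx'],Rm(c['rotation']),np.array(c['position'])
    s=state or r.sense(); T=np.eye(4);T[:3,:3]=Rm(s['tcp_rot']);T[:3,3]=s['eef_pos']; T=T@c['mount']
    return c['mtx'],T[:3,:3],T[:3,3]
def cloud(d,K,R,t):
    v,u=np.mgrid[:d.shape[0],:d.shape[1]]
    p=np.stack([(u-K[0,2])/K[0,0]*d,(v-K[1,2])/K[1,1]*d,d],-1)
    w=p@R.T+t; w[d<=0]=np.nan; return w
def proj(P,K,R,t):
    q=(np.atleast_2d(P)-t)@R; return np.c_[q[:,0]/q[:,2]*K[0,0]+K[0,2],q[:,1]/q[:,2]*K[1,1]+K[1,2]]
def crop(im,u0,v0,u1,v1,s,fn):
    cv2.imwrite(fn,cv2.resize(im[v0:v1,u0:u1,::-1] if im.shape[2]==3 else im,None,fx=s,fy=s,interpolation=cv2.INTER_CUBIC))
E
python3 - <<'E'
from h import *
from rig import r
a=cv2.imread('pics/scene0.png')[...,::-1]; b=cv2.imread('pics/side0.png')[...,::-1]
crop(a,110,180,390,380,2.8,'pics/c1.png'); crop(b,160,90,440,290,2.8,'pics/c2.png')
for n in('scene','side'):
    K,R,t=campose(r,n); w=cloud(np.load(f'pics/{n}0.npy'),K,R,t)
    pts={'scene':dict(case_face=(270,262),casetop=(285,232),table=(190,215),jarA=(240,266),jarB=(308,212),green=(357,240),rackboard=(170,315),tin=(203,258),backrest=(305,265)),
     'side':dict(case=(280,205),blade=(355,150),rack=(345,125),tin=(362,203),jar=(309,162),jar2=(260,230),table=(320,210))}[n]
    for k,(u,v) in pts.items(): print(n,k,w[v,u].round(1))
E
```

```text
scene case_face [618.8 -88.5  93.2]
scene casetop [602.6 -22.7 150.1]
scene table [ 257.4 -131.9    3.6]
scene jarA [ 588.3 -161.7  110. ]
scene jarB [565.3  94.7 112.8]
scene green [724.6 127.3 110.4]
scene rackboard [ 580.2 -364.6   87.6]
scene tin [ 442.3 -196.6   22.1]
scene backrest [694.3 -33.8 110.9]
side case [563.2  11.  118.6]
side blade [ 521.  -293.1  101.7]
side rack [ 577.3 -326.8  141.9]
side tin [ 435.1 -197.6   21.7]
side jar [ 594.  -168.5  110.4]
side jar2 [560.3  96.8 110. ]
side table [ 523.8 -125.3    1.6]
```

View pics/c1.png

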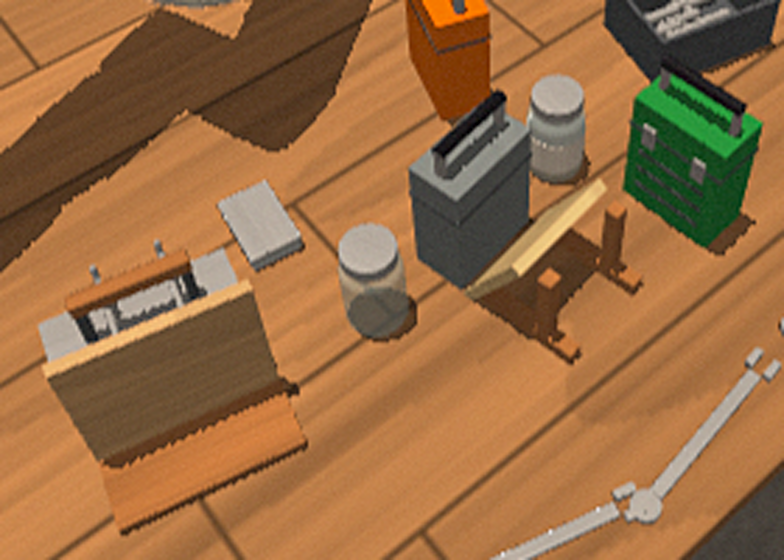

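View pics/c2.png

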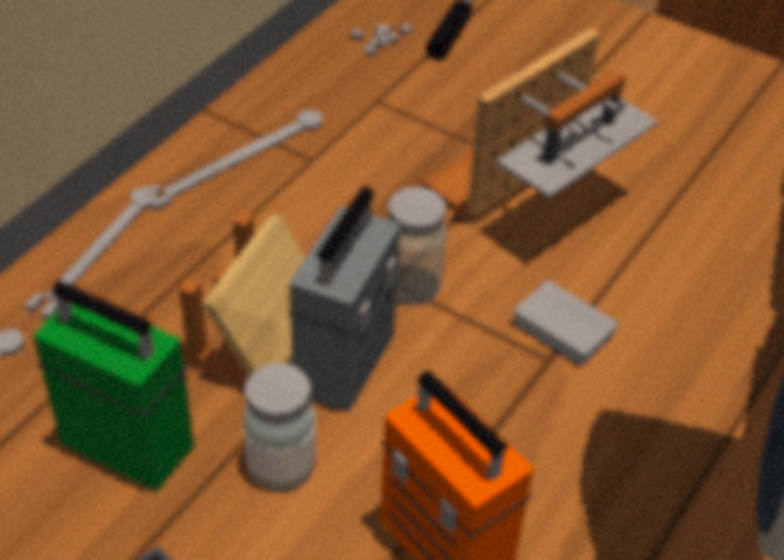

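Both crops show the grey case directly in front of the sloping backrest (c1 at about 470,190; c2 at about 345,290). The blade hangs on the rack at c2 (580,130). Next I fit the poses.

```bash
cat > fit.py <<'E'
from h import *
from rig import r
W=[];C=[]
for n in('scene','side'):
    K,R,t=campose(r,n); w=cloud(np.load(f'pics/{n}0.npy'),K,R,t); W.append(w.reshape(-1,3)); C.append(cv2.imread(f'pics/{n}0.png').reshape(-1,3)[:,::-1].astype(int))
def sel(i,lo,hi):
    w=W[i]; m=np.all((w>lo)&(w<hi),1); return w[m],C[i][m]
def rect(p,tag):
    p=p[:,:2].astype(np.float32)
    q=cv2.minAreaRect(p); b=cv2.boxPoints(q); print(tag,len(p),'c',np.round(q[0],1),'size',np.round(q[1],1),'ang',round(q[2],2))
    return q
for i in(0,1):
    print('cam',i)
    p,c=sel(i,(500,-130,146),(700,90,154)); rect(p,'casetop')
    p,c=sel(i,(500,-130,172),(700,90,200)); 
    if len(p): rect(p,'bar'); print(p[:,2].max(),p.mean(0))
    p,c=sel(i,(400,-480,97),(640,-200,106)); rect(p,'plate'); print(np.median(p[:,2]))
    p,c=sel(i,(400,-480,152),(560,-200,175)); rect(p,'handle/tips');print(p[:,2].max())
    p,c=sel(i,(540,-480,160),(640,-200,170)); 
    if len(p): rect(p,'boardtop'); 
    for nm,lo,hi in(('jarA',(540,-220,106),(640,-120,115)),('jarB',(510,50,106),(620,140,116)),('tin',(380,-270,17),(500,-140,26))):
        p,c=sel(i,lo,hi); rect(p,nm)
E
python3 fit.py
```

```text
cam 0
casetop 573 c [590.8 -38.4] size [ 61.5 111. ] ang 10.58
bar 190 c [592.  -37.7] size [15.  91.9] ang 9.05
194.4389000409917 [593.36995227 -41.18665669 189.00414231]
plate 859 c [ 533.1 -353.4] size [173.6 102.3] ang 77.91
100.8970415187847
handle/tips 380 c [ 519.2 -376. ] size [ 64.5 145.8] ang 12.01
168.2779623536701
boardtop 471 c [ 576.5 -360.7] size [169.9  16.5] ang 78.29
jarA 309 c [ 595.2 -163.7] size [52.3 53.8] ang 6.84
jarB 229 c [568.3  94.6] size [53.1 53.7] ang 33.63
tin 491 c [ 438.3 -198.2] size [57.4 88.7] ang 82.67
cam 1
casetop 603 c [588.6 -38.5] size [ 61.2 111.4] ang 10.2
bar 189 c [588.6 -39.3] size [14.2 93.8] ang 9.65
193.87367752912826 [586.64294465 -34.88652852 187.54401106]
plate 784 c [ 530.7 -355.1] size [176.7 100.5] ang 76.65
99.88673193197678
handle/tips 213 c [ 519.9 -378.9] size [ 65.9 150.2] ang 14.18
167.25548795373095
boardtop 205 c [ 574.4 -362.4] size [174.1  17.6] ang 76.89
jarA 234 c [ 592.6 -163.6] size [51.3 54.9] ang 32.14
jarB 331 c [565.6  93.7] size [52.4 54.3] ang 33.0
tin 487 c [ 436.9 -199.2] size [60.9 86.4] ang 83.39
```

```bash
cat > fit2.py <<'E'
from fit import *
print('-----')
for i in(0,1):
    a=np.radians(-12.3); o=np.array([575.4,-361.5]) # boardtop centre
    ex=np.array([np.cos(a),np.sin(a)]); ey=np.array([-np.sin(a),np.cos(a)])
    p,c=sel(i,(380,-500,60),(660,-180,175)); L=np.c_[(p[:,:2]-o)@ex,(p[:,:2]-o)@ey,p[:,2]]
    m=(L[:,0]<-14)&(L[:,2]>96)&(L[:,2]<106); q=L[m]; print('plate x',np.percentile(q[:,0],[0.5,2,50,98,99.5]).round(1),'y',np.percentile(q[:,1],[.5,2,50,98,99.5]).round(1))
    rect(q,'plate local')
    m=(L[:,0]<-20)&(L[:,2]>154)&(c[:,0]-c[:,2]>40); q=L[m]; rect(q,'handle'); print(q[:,2].max(),np.percentile(q[:,2],90))
    m=(L[:,2]>160)&(L[:,0]>-15); rect(L[m],'boardtop local')
    m=(L[:,0]<-60)&(L[:,2]>135)&(c[:,0]-c[:,2]<30);rect(L[m],'tips')
    # backrest
    p,c=sel(i,(580,-160,15),(800,120,105)); m=(c[:,0]>170)&(c[:,2]<190)&(c[:,0]-c[:,2]>30); 
    ca=np.radians(10.4); cx=np.array([np.cos(ca),np.sin(ca)]); cy=np.array([-np.sin(ca),np.cos(ca)]); oc=np.array([589.7,-38.4])
    Lb=np.c_[(p[:,:2]-oc)@cx,(p[:,:2]-oc)@cy,p[:,2]]; m=m&(Lb[:,0]>31)&(abs(Lb[:,1])<75)
    q=Lb[m]; print('backrest pts',m.sum()); 
    if m.sum()>20:
        A=np.c_[q[:,1],q[:,2],np.ones(len(q))]
        wgt=np.ones(len(q),bool)
        for k in range(6):
            s=np.linalg.lstsq(A[wgt],q[wgt,0],rcond=None)[0]; e=q[:,0]-A@s; wgt=abs(e)<max(3,1.5*np.median(abs(e[wgt])))
        print('x = a*y+b*z+c',s.round(3),wgt.sum(),np.abs(e[wgt]).mean().round(2), 'y range',np.percentile(q[wgt,1],[1,99]).round(1),q[wgt,2].min())
    p,c=sel(i,(600,-160,100),(800,120,118)); Lb=np.c_[(p[:,:2]-oc)@cx,(p[:,:2]-oc)@cy,p[:,2]]; m=(Lb[:,0]>70)&(abs(Lb[:,1])<80); 
    if m.sum()>5: rect(Lb[m],'br top (case frame)')
    p,c=sel(i,(500,-130,5),(700,90,145)); Lb=np.c_[(p[:,:2]-oc)@cx,(p[:,:2]-oc)@cy,p[:,2]]; f=(abs(Lb[:,0]+30)<5)&(abs(Lb[:,1])<50); s=(abs(abs(Lb[:,1])-55)<5)&(abs(Lb[:,0])<26);b=(abs(Lb[:,0]-30)<4)&(abs(Lb[:,1])<50)
    for nm,k,ax in(('front',f,0),('side',s,1),('back',b,0)): 
        if k.sum()>20: print(nm,k.sum(),np.median(Lb[k,ax]).round(1),'slope',np.polyfit(Lb[k,1-ax],Lb[k,ax],1)[0].round(3))
E
python3 fit2.py | sed '1,/-----/d'
```

```text
plate x [-93.7 -91.8 -68.9 -51.2 -39.5] y [-87.3 -85.7  -5.   80.2 121. ]
plate local 713 c [-65.9  44. ] size [266.8  65.6] ang 81.83
handle 308 c [-67.8  -3. ] size [ 39.  102.9] ang 0.31
163.97850704079588 161.2518949845665
boardtop local 471 c [0.9 1. ] size [ 16.5 169.9] ang 0.59
tips 23 c [-74.9   1.1] size [60.  20.6] ang 88.33
backrest pts 262
x = a*y+b*z+c [ 3.30000e-02 -9.04000e-01  1.71483e+02] 45 1.42 y range [-54.6  61.9] 15.093444438194524
br top (case frame) 318 c [114.6   6.6] size [132.   44.7] ang 88.74
side 424 -54.2 slope -0.002
back 711 30.6 slope -0.001
plate x [-94.3 -93.4 -67.3 -25.8 -23.6] y [-89.9 -86.3  10.2  79.7  81.7]
plate local 756 c [-59.2  -4.9] size [175.8  72.3] ang 88.95
handle 154 c [-59.  -6.] size [ 19.  109.5] ang 0.21
162.30091840498028 160.87681310518326
boardtop local 205 c [-0.8 -1.1] size [174.1  17.6] ang 89.19
tips 52 c [-77.3   7.8] size [80.9 27.7] ang 86.74
backrest pts 732
x = a*y+b*z+c [2.0000e-02 5.6900e-01 3.3651e+01] 618 1.13 y range [-57.5  64.5] 19.498151835025965
br top (case frame) 319 c [110.7   7.2] size [131.3  48. ] ang 89.12
front 543 -30.7 slope 0.002
side 650 53.1 slope 0.004
```

```bash
python3 - <<'E' | sed '1,/-----/d'
from fit import *
print('-----')
s=r.sense(); R=Rm(s['tcp_rot']); print('tool x,y,z cols\n',R.round(3)); print('az of z',np.degrees(np.arctan2(R[1,2],R[0,2])), 'q1',np.degrees(s['qpos'][0]))
for i in(0,1):
    w,c=W[i],C[i]
    for nm,m in(('orange',(c[:,0]>180)&(c[:,1]<110)&(c[:,2]<50)&(w[:,2]>140)&(w[:,2]<156)),('green',(c[:,1]>c[:,0]+40)&(c[:,1]>c[:,2]+30)&(w[:,2]>140)&(w[:,2]<156))): 
        p=w[m&(w[:,0]<900)]; p=p[np.all(abs(p-np.median(p,0))<120,1)]; rect(p,nm)
E
```

```text
tool x,y,z cols
 [[-0.     0.939  0.343]
 [ 0.001  0.343 -0.939]
 [-1.    -0.    -0.001]]
az of z -69.95703086918724 q1 -70.09495586603494
orange 44 c [405.3  80.9] size [ 60.2 102.2] ang 71.32
green 627 c [697.5 155.5] size [109.6  60.1] ang 7.06
orange 638 c [399.3  82.1] size [ 59.5 111.3] ang 73.33
green 782 c [692.6 158.7] size [110.1  58.9] ang 6.35
```

{"name": "jog_arm", "arguments": {
  "series": [
    [0,0,0,-0.5,3.87,-2.76,1],
    [0,0,0,-0.5,3.87,-2.76,1],
    [0,0,0,-0.5,3.87,-2.76,1],
    [0,0,0,-0.5,3.87,-2.76,1],
    [0,0,0,-0.5,3.87,-2.76,1],
    [0,0,0,-0.5,3.87,-2.76,1],
    [0,0,0,-0.5,3.87,-2.76,1],
    [0,0,0,-0.5,3.87,-2.76,1],
    [0,0,0,-0.5,3.87,-2.76,1],
    [0,0,0,-0.5,3.87,-2.76,1],
    [0,0,0,-0.5,3.87,-2.76,1],
    [0,0,0,-0.5,3.87,-2.76,1],
    [0,0,0,-0.5,3.87,-2.76,1],
    [0,0,0,-0.5,3.87,-2.76,1]
  ]
}}

```text
clock: 1.55
eef_pos: [591.5, -36.6, 301.4]
tcp_rot: [-1.107, 1.571, -2.327]
contact_force: [1.1, -1.0, 0.1]
opening: 0.998
```

{"name": "jog_arm", "arguments": {
  "series": [
    [-8.04,0,0,0,0,0,0.7],
    [-8.04,0,0,0,0,0,0.7],
    [-8.04,0,0,0,0,0,0.7],
    [-8.04,0,0,0,0,0,0.7],
    [-8.04,0,0,0,0,0,0.7],
    [-8.04,0,0,0,0,0,0.7],
    [-8.04,0,0,0,0,0,0.7],
    [-8.04,0,0,0,0,0,0.7],
    [-8.04,0,0,0,0,0,0.7],
    [-8.04,0,0,0,0,0,0.7],
    [0,0,0,0,0,0,0.7],
    [0,0,0,0,0,0,0.7]
  ]
}}

```text
clock: 2.75
eef_pos: [590.7, -38.5, 301.1]
tcp_rot: [2.874, 1.57, 3.052]
contact_force: [-0.1, -0.2, -1.2]
opening: 0.701
```

```bash
python3 - <<'E'
from h import *
from rig import r
s=r.sense(); im,d=r.grab_frame('wrist'); cv2.imwrite('pics/w1.png',im[...,::-1]); np.save('pics/w1.npy',d)
K,R,t=campose(r,'wrist',s); w=cloud(d,K,R,t).reshape(-1,3)
print(s['clock'],s['eef_pos'],Rm(s['tcp_rot']).round(3),s['contact_force'],s['qpos'])
for nm,lo,hi in(('top',146,154),('bar',180,196)):
    m=np.all((w>(520,-110,lo))&(w<(680,40,hi)),1); q=cv2.minAreaRect(w[m][:,:2].astype(np.float32)); print(nm,m.sum(),q,w[m][:,2].max())
E
```

```text
2.75 [590.65617652 -38.48283792 301.10554918] [[-0.    -0.177  0.984]
 [ 0.     0.984  0.177]
 [-1.     0.    -0.   ]] [-0.07870298 -0.1781344  -1.19526326] [-6.75990069e-02  2.43375339e-01  1.62651951e+00  7.39931726e-06
  1.27202130e+00 -2.45659358e-01]
top 4993 ((589.2603759765625, -38.4832649230957), (60.05438232421875, 109.3223648071289), 10.388596534729004) 153.68707333243373
bar 1617 ((589.1611938476562, -38.740814208984375), (13.73990535736084, 90.22789001464844), 10.530686378479004) 194.12483690412066
```

View pics/w1.png

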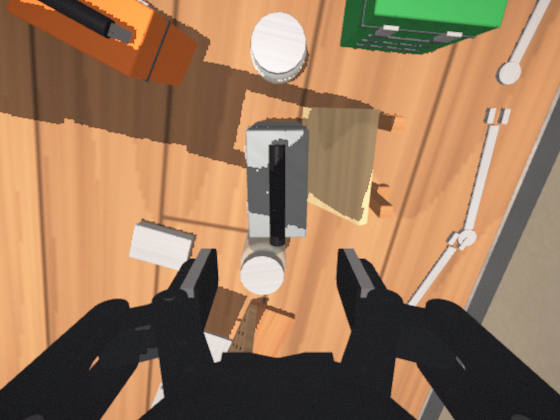

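The wrist view shows the grey case under the gripper, with its black bar at (278,195), centred between the jaws. The backrest is to its right. I'll go down and grip.

{"name": "jog_arm", "arguments": {
  "series": [
    [0,0,0,3.5,0,-0.05,0.7],
    [0,0,0,3.5,0,-0.1,0.7],
    [0,0,0,3,0,0,0.7],
    [0,0,0,2,0,0,0.7],
    [0,0,0,1.5,0,0,0.7],
    [0,0,0,0,0,0,0.7],
    [0,0,0,0,0,0,0],
    [0,0,0,0,0,0,0],
    [0,0,0,0,0,0,0],
    [0,0,0,0,0,0,0],
    [0,0,0,0,0,0,0],
    [0,0,0,0,0,0,0]
  ],
  "force": 30
}}

```text
clock: 4.0
eef_pos: [590.4, -38.7, 167.5]
tcp_rot: [-0.193, 1.568, -0.011]
contact_force: [0.4, 0.9, 6.6]
opening: 0.152
```

```bash
python3 - <<'E'
from h import *
from rig import r
s=r.sense(); print(s)
# arc plan: bar rel pivot (-30,184); per 1.5deg steps; tool frame rotates fully w/ case about tool y
P=np.array([-30,184.]);
def rot(a,p): c,s_=np.cos(a),np.sin(a); return np.array([c*p[0]+s_*p[1],-s_*p[0]+c*p[1]])
for st in (1.5,2.0):
    a=np.radians(st); 
    # hold point fixed to case; TCP = bar -18.7 along case z
    T=P-np.array([0,18.7]); d=rot(a,T)-T
    print(st,'shift of TCP in case(x,z) before turn',d, 'after turn',rot(-a,d))
E
```

```text
{'clock': 4.0, 'qpos': array([-6.81406920e-02,  3.68114620e-01,  1.76719671e+00,  1.83273766e-04,
        1.00356191e+00, -2.50335752e-01]), 'qvel': array([-0.00203587,  0.00022214,  0.00180455, -0.00059001,  0.0006406 ,
        0.00011891]), 'joint_efforts': array([-4.06260872e-01, -5.44466186e+01, -2.75633866e+01, -1.81694431e-01,
        4.20573503e-01, -2.27182536e-03]), 'eef_pos': array([590.40995025, -38.7367407 , 167.46566842]), 'tcp_rot': array([-0.1934589 ,  1.56807251, -0.01136211]), 'contact_force': array([0.4100402 , 0.87304345, 6.60500651]), 'wrist_torque': array([ 0.05324139, -0.14965715,  0.00281498]), 'opening': 0.15237634823917015}
1.5 shift of TCP in case(x,z) before turn [4.33732981 0.72866427] after turn [4.3167693  0.84195263]
2.0 shift of TCP in case(x,z) before turn [5.78716199 0.94628861] after turn [5.75061162 1.14768119]
```

{"name": "jog_arm", "arguments": {
  "series": [
    [0,1.5,0,-0.08,0,0.43,0],
    [0,1.5,0,-0.08,0,0.43,0],
    [0,1.5,0,-0.08,0,0.43,0],
    [0,1.5,0,-0.08,0,0.43,0],
    [0,1.5,0,-0.08,0,0.43,0],
    [0,1.5,0,-0.08,0,0.43,0],
    [0,1.5,0,-0.08,0,0.43,0],
    [0,1.5,0,-0.08,0,0.43,0]
  ]
}}

```text
clock: 4.8
eef_pos: [623.8, -32.5, 170.0]
tcp_rot: [-3.14, 1.361, -2.958]
contact_force: [1.1, -0.6, 3.1]
opening: 0.153
```

```bash
python3 - <<'E'
from h import *
from rig import r
s=r.sense(); print(s['eef_pos'],s['contact_force'],s['wrist_torque'],Rm(s['tcp_rot']).round(3),s['opening'])
for n in('scene','side'):
  im,d=r.grab_frame(n); crop(im,*((200,170,400,320) if n=='scene' else (160,120,360,270)),3,f'pics/t1{n}.png')
E
```

```text
[623.76521327 -32.52093052 170.01789762] [ 1.07578144 -0.63794983  3.06032891] [-0.04121238 -0.0610273  -0.01103134] [[-0.205 -0.181  0.962]
 [-0.038  0.983  0.177]
 [-0.978 -0.    -0.209]] 0.15342238623936083
```

View pics/t1side.png

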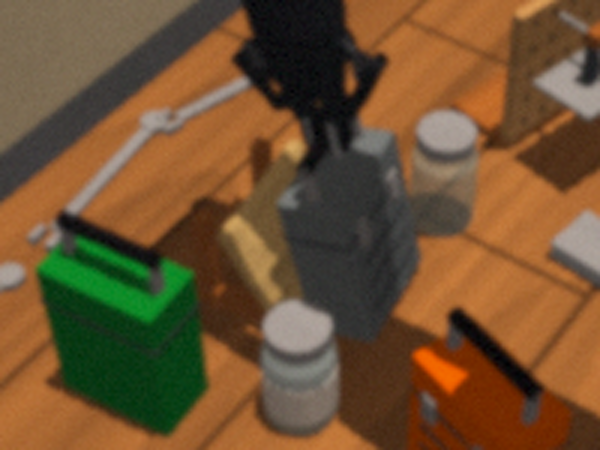

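The side crop shows the case tilted about 12° in the grip with its foot in place. I'll continue.

{"name": "jog_arm", "arguments": {
  "series": [
    [0,1.5,0,-0.08,0,0.43,0],
    [0,1.5,0,-0.08,0,0.43,0],
    [0,1.5,0,-0.08,0,0.43,0],
    [0,1.5,0,-0.08,0,0.43,0],
    [0,1.5,0,-0.08,0,0.43,0],
    [0,1.5,0,-0.08,0,0.43,0],
    [0,1.5,0,-0.08,0,0.43,0],
    [0,1.5,0,-0.08,0,0.43,0],
    [0,1.5,0,-0.08,0,0.43,0],
    [0,1.5,0,-0.08,0,0.43,0],
    [0,1.0,0,-0.05,0,0.29,0],
    [0,1.0,0,-0.05,0,0.29,0],
    [0,0,0,0,0,0,0]
  ]
}}

```text
clock: 6.2
eef_pos: [672.1, -23.5, 161.5]
tcp_rot: [-3.141, 1.065, -2.959]
contact_force: [1.9, -0.5, 3.3]
opening: 0.153
```

```bash
python3 - <<'E'
from h import *
from rig import r
s=r.sense(); print(s['eef_pos'],s['contact_force'],s['wrist_torque'],Rm(s['tcp_rot']).round(3),s['opening'])
for n in('scene','side'):
  im,d=r.grab_frame(n); crop(im,*((200,170,400,320) if n=='scene' else (160,120,360,270)),3,f'pics/t2{n}.png')
E
```

```text
[672.09506137 -23.49981432 161.49551983] [ 1.87753305 -0.49925764  3.30956493] [-0.02089988 -0.3339334  -0.01011057] [[-0.477 -0.181  0.86 ]
 [-0.088  0.983  0.159]
 [-0.875 -0.    -0.485]] 0.15304137414133548
```

View pics/t2side.png

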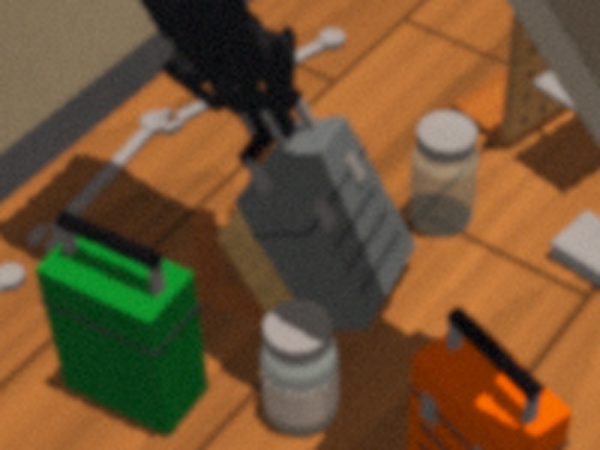

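View pics/t2scene.png

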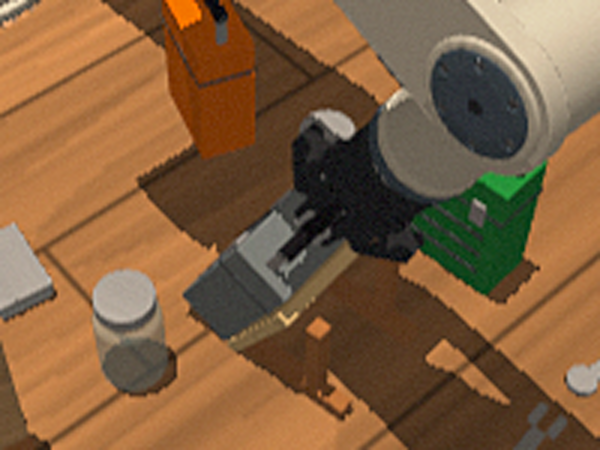

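{"name": "jog_arm", "arguments": {
  "series": [
    [0,1.0,0,-0.05,0,0.29,0],
    [0,0.5,0,-0.02,0,0.14,0],
    [0,0,0,0,0,0,0],
    [0,0,0,0,0,0,0]
  ]
}}

```text
clock: 6.7
eef_pos: [675.9, -22.8, 160.2]
tcp_rot: [-3.141, 1.039, -2.959]
contact_force: [2.0, 0.3, 5.0]
opening: 0.15
```

```bash
python3 - <<'E'
from h import *
from rig import r
s=r.sense(); print(s['eef_pos'],s['contact_force'],s['wrist_torque'],Rm(s['tcp_rot'])[:,0].round(3),s['opening'])
E
```

```text
[675.90855523 -22.83210992 160.15504427] [1.95366367 0.32455731 5.03101371] [-0.05212705 -0.35589455  0.04254648] [-0.499 -0.092 -0.862] 0.15035246185682588
```

{"name": "jog_arm", "arguments": {
  "series": [
    [0,0,0,0,0,0,0.2],
    [0,0,0,0,0,0,0.25],
    [0,0,0,0,0,0,0.4],
    [0,0,0,0,0,0,0.7],
    [0,0,0,0,0,0,0.7],
    [0,0,0,-1,0,0,0.7],
    [0,0,0,-3,0,0,0.7],
    [0,0,0,-4,0,0,0.7],
    [0,0,0,-4,0,0,0.7],
    [0,0,0,0,0,0,0.7]
  ]
}}

```text
clock: 7.7
eef_pos: [738.8, -11.3, 269.3]
tcp_rot: [-3.139, 1.048, -2.956]
contact_force: [0.4, -0.6, 0.4]
opening: 0.698
```

```bash
python3 - <<'E'
from h import *
from rig import r
s=r.sense(); print(s['eef_pos'],s['contact_force'],Rm(s['tcp_rot']).round(3))
K,R,t=campose(r,'wrist',s); im,d=r.grab_frame('wrist'); cv2.imwrite('pics/w2.png',im[...,::-1])
w=cloud(d,K,R,t); np.save('pics/w2.npy',w)
for n in('side',):
  im,d=r.grab_frame(n); cv2.imwrite('pics/s2.png',im[...,::-1]); K,R,t=campose(r,n); np.save('pics/s2.npy',cloud(d,K,R,t))
E
```

```text
[738.79762711 -11.26840161 269.34210805] [ 0.40679556 -0.5903024   0.38197296] [[-0.491 -0.182  0.852]
 [-0.092  0.983  0.157]
 [-0.866 -0.001 -0.5  ]]
```

View pics/w2.png

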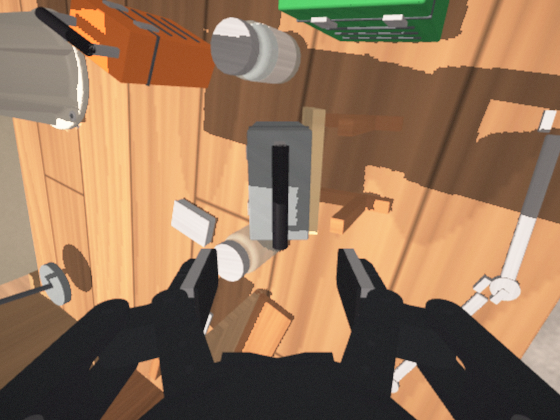

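View pics/s2.png

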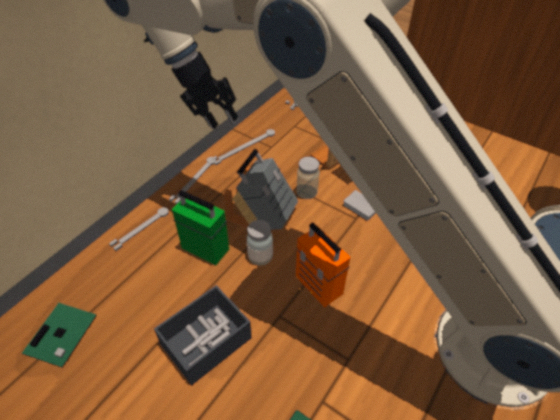

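The case leans on its own. The wrist view has the bar at (280,195), with the backrest strip to its right. I'll measure its leaning pose.

```bash
python3 - <<'E'
from h import *
w=np.load('pics/w2.npy')
def plane(p):
    m=np.ones(len(p),bool)
    for k in range(6):
        c=p[m].mean(0); n=np.linalg.svd(p[m]-c)[2][2]; e=(p-c)@n; m=abs(e)<2.5
    return c,n*np.sign(n[2]),m.sum()
p=np.concatenate([w[130:235,252:270].reshape(-1,3),w[130:235,293:305].reshape(-1,3)])
c,n,k=plane(p); print('top',c,n,k,'tilt',np.degrees(np.arccos(n[2])),'yaw',np.degrees(np.arctan2(n[1],n[0])))
b=w[150:245,275:286].reshape(-1,3); b=b[(b[:,2]>165)&(b[:,2]<200)]; print('bar top',np.median(b,0),len(b))
s=np.load('pics/s2.npy'); q=s[160:235,235:300].reshape(-1,3)
# front face points
m=(q[:,2]>8)&(q[:,2]<150); q=q[m]
# keep pts by normal approx: front normal = (-cos,..)
a=np.radians(10.4);cx=np.array([np.cos(a),np.sin(a)]);o=np.array([589.2,-38.5])
L=np.c_[(q[:,:2]-o)@cx,(q[:,:2]-o)@[-np.sin(a),np.cos(a)],q[:,2]]
th=np.radians(31); # front face: x = -30+... at height
f=L[(L[:,1]>-50)&(L[:,1]<48)]
e=f[:,0]-np.tan(th)*(f[:,2]-30)
h=f[(abs(e-np.median(e[(f[:,2]>40)]))<40)]
pt=np.polyfit(f[:,2],f[:,0],1)
import sys
lo=[(z,np.percentile(f[abs(f[:,2]-z)<4,0],5).round(1)) for z in range(30,150,12)]
print(lo)
E
```

```text
Traceback (most recent call last):
numpy.linalg.LinAlgError: SVD did not converge
```

```bash
cat > m2.py <<'E'
from h import *
def plane(p):
    p=p[~np.isnan(p).any(1)]; p=p[np.all(abs(p-np.median(p,0))<80,1)]; m=abs(p[:,2]-np.median(p[:,2]))<40
    for k in range(6):
        c=p[m].mean(0); n=np.linalg.svd(p[m]-c)[2][2]; e=(p-c)@n; m=abs(e)<2.5
    return c,n*np.sign(n[2]),m.sum()
w=np.load('pics/w2.npy')
p=np.concatenate([w[130:235,252:270].reshape(-1,3),w[130:235,293:305].reshape(-1,3)])
c,n,k=plane(p); print('top',c,n,k,'tilt',np.degrees(np.arccos(n[2])),'yaw',np.degrees(np.arctan2(n[1],n[0])))
b=w[150:245,275:286].reshape(-1,3); b=b[(b[:,2]>165)&(b[:,2]<200)]; print('bar top',np.median(b,0),len(b))
s=np.load('pics/s2.npy'); q=s[160:235,235:300].reshape(-1,3)
q=q[~np.isnan(q).any(1)]; a=np.radians(10.4);cx=np.array([np.cos(a),np.sin(a)]);o=np.array([589.2,-38.5])
L=np.c_[(q[:,:2]-o)@cx,(q[:,:2]-o)@[-np.sin(a),np.cos(a)],q[:,2]]
f=L[(abs(L[:,1])<48)]
print([(z,np.percentile(f[abs(f[:,2]-z)<3,0],[2,10]).round(1)) for z in range(22,140,12)])
E
python3 m2.py
```

```text
top [665.58539196 -19.88884621 146.95975373] [0.50297936 0.09313541 0.85926571] 3140 tilt 30.765763524987804 yaw 10.490495451825238
bar top [688.95818152 -17.52928452 180.45358578] 1042Traceback (most recent call last):
  File "m2.py", line 15, in <module>
    print([(z,np.percentile(f[abs(f[:,2]-z)<3,0],[2,10]).round(1)) for z in range(22,140,12)])
              ~~~~~~~~~~~~~^^^^^^^^^^^^^^^^^^^^^^^^^^^^^
    return _quantile_unchecked(
        a, q, axis, out, overwrite_input, method, keepdims, weights)
    return _ureduce(a,
                    func=_quantile_ureduce_func,
    ...<5 lines>...
                    overwrite_input=overwrite_input,
                    method=method)
    r = func(a, **kwargs)
    result = _quantile(arr,
                       quantiles=q,
    ...<2 lines>...
                       out=out,
                       weights=wgt)
    slices_having_nans = np.isnan(arr[-1, ...])
                                  ~~~^^^^^^^^^
IndexError: index -1 is out of bounds for axis 0 with size 0
```

The case leans at 30.8° with its foot where it was. Now the blade.

{"name": "jog_arm", "arguments": {
  "series": [
    [0,-7.6,0,0,0,0,0.6],
    [0,-7.6,0,0,0,0,0.6],
    [0,-7.6,0,0,0,0,0.6],
    [0,-7.6,0,0,0,0,0.6],
    [0,0,0,0.1,-3.31,-3.1,0.5],
    [0,0,0,0.1,-3.31,-3.1,0.5],
    [0,0,0,0.1,-3.31,-3.1,0.5],
    [0,0,0,0.1,-3.31,-3.1,0.5],
    [0,0,0,0.1,-3.31,-3.1,0.5],
    [0,0,0,0.1,-3.31,-3.1,0.5],
    [0,0,0,0.1,-3.31,-3.1,0.5],
    [0,0,0,0.1,-3.31,-3.1,0.5],
    [0,0,0,0.1,-3.31,-3.1,0.5],
    [7.57,0,0,0,0,0,0.5],
    [7.57,0,0,0,0,0,0.5],
    [7.57,0,0,0,0,0,0.5],
    [0,0,0,0,0,0,0.5],
    [0,0,0,0,0,0,0.5]
  ]
}}

```text
clock: 9.6
eef_pos: [514.3, -354.9, 254.1]
tcp_rot: [-3.1, 1.568, 2.973]
contact_force: [0.1, 0.0, -0.1]
opening: 0.5
```

```bash
python3 - <<'E'
from h import *
from rig import r
s=r.sense(); print(s['eef_pos'],s['contact_force'],Rm(s['tcp_rot']).round(3))
K,R,t=campose(r,'wrist',s); im,d=r.grab_frame('wrist'); cv2.imwrite('pics/w3.png',im[...,::-1])
w=cloud(d,K,R,t); np.save('pics/w3.npy',w)
T=Rm(s['tcp_rot']); L=(w-s['eef_pos'])@T
c=im.astype(int); 
m=(w[...,2]>154)&(w[...,2]<168)&(c[...,0]-c[...,2]>40)&(abs(L[...,2])<30)
q=cv2.minAreaRect(L[m][:,1:].astype(np.float32)); print('handle in tool (y,z)',q,np.median(w[m][:,2]))
m=(w[...,2]>96)&(w[...,2]<106)&(abs(L[...,2])<40)
q=cv2.minAreaRect(L[m][:,1:].astype(np.float32)); print('plate in tool (y,z)',q,np.median(w[m][:,2]))
E
```

```text
[ 514.28162897 -354.92348112  254.11948863] [ 0.12087604  0.01518062 -0.09447923] [[-0.003  0.209  0.978]
 [ 0.     0.978 -0.209]
 [-1.    -0.    -0.003]]
handle in tool (y,z) ((2.935272216796875, -8.66092300415039), (103.05477905273438, 38.843955993652344), 0.20119421184062958) 160.13432539901885
plate in tool (y,z) ((2.0623397827148438, 2.843170166015625), (170.60874938964844, 70.23419952392578), 0.31138846278190613) 101.20062936707461
```

View pics/w3.png

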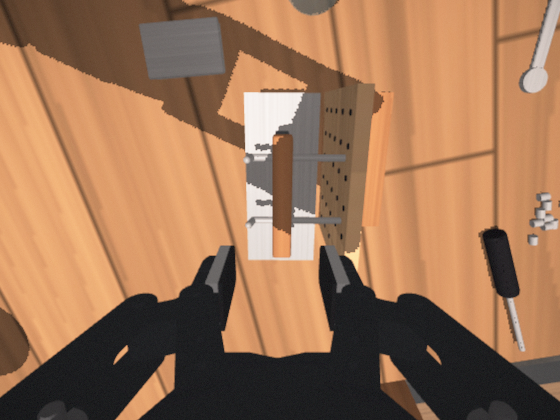

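The wrist view shows the blade's handle at (283,195) across the pegs (rows 157 and 220), which leaves free room for the pads between them. I go down and grip.

{"name": "jog_arm", "arguments": {
  "series": [
    [0,0,0,3,0.2,0.28,0.5],
    [0,0,0,3,0,0,0.5],
    [0,0,0,3,0,0,0.5],
    [0,0,0,2,0,0,0.5],
    [0,0,0,1,0,0,0.5],
    [0,0,0,0,0,0,0.5],
    [0,0,0,0,0,0,0],
    [0,0,0,0,0,0,0],
    [0,0,0,0,0,0,0],
    [0,0,0,0,0,0,0],
    [0,0,0,0,0,0,0]
  ],
  "force": 80
}}

```text
clock: 10.75
eef_pos: [518.9, -354.7, 136.4]
tcp_rot: [-0.978, 1.569, -1.192]
contact_force: [1.0, -0.2, 6.7]
opening: 0.166
```

{"name": "jog_arm", "arguments": {
  "series": [
    [0,0,0,-0.5,0,0,0],
    [0,0,0,-0.8,0,0,0],
    [0,0,0,-0.7,0,0,0],
    [0,0,0,0,0,0,0]
  ]
}}

```text
clock: 11.15
eef_pos: [518.4, -354.4, 156.1]
tcp_rot: [-1.593, 1.569, -1.807]
contact_force: [0.2, -0.7, -4.0]
opening: 0.166
```

```bash
python3 - <<'E'
from h import *
from rig import r
s=r.sense(); print(s['eef_pos'],s['contact_force'],s['wrist_torque'],s['opening'])
im,d=r.grab_frame('wrist'); cv2.imwrite('pics/w4.png',im[...,::-1])
im,d=r.grab_frame('scene'); crop(im,100,230,300,380,3,'pics/s4.png')
E
```

```text
[ 518.44228924 -354.42094547  156.13800714] [ 0.22082045 -0.65348762 -3.99107105] [-0.01394428  0.03907975 -0.01472269] 0.16583226693205175
```

View pics/w4.png

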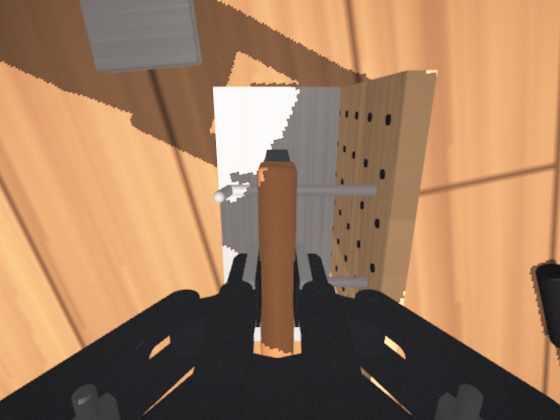

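View pics/s4.png

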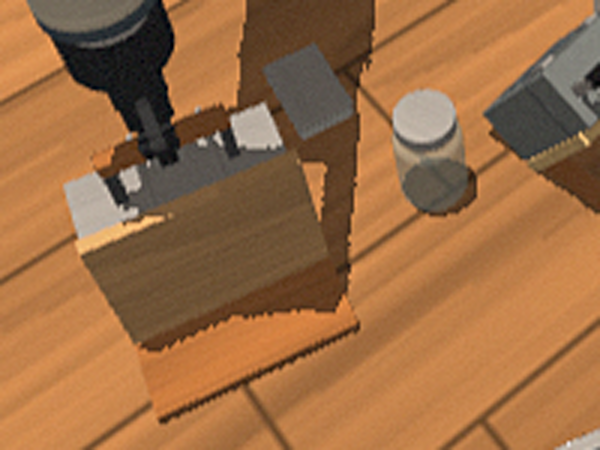

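The wrist view shows the handle held at (278,255), and the force reads −4 N, so the blade is off the pegs. Now out to the front, up, across, turn.

{"name": "jog_arm", "arguments": {
  "series": [
    [0,0,0,0,0,-2,0],
    [0,0,0,0,0,-3,0],
    [0,0,0,0,0,-3,0],
    [0,0,0,0,0,-3,0],
    [0,0,0,-3.4,0,0,0],
    [0,0,0,0,4.3,-0.73,0],
    [0,0,0,0,4.3,-0.73,0],
    [0,0,0,0,4.3,-0.73,0],
    [7.5,0,0,0,0,0,0],
    [7.5,0,0,0,0,0,0],
    [7.5,0,0,0,0,0,0],
    [7.5,0,0,0,0,0,0],
    [7.5,0,0,0,0,0,0],
    [7.5,0,0,0,0,0,0],
    [7.5,0,0,0,0,0,0],
    [7.5,0,0,0,0,0,0],
    [7.5,0,0,0,0,0,0],
    [0,0,0,0,0,0,0]
  ]
}}

```text
clock: 13.05
eef_pos: [416.3, -199.8, 188.8]
tcp_rot: [-1.706, 1.569, -3.1]
contact_force: [-0.2, 0.1, -3.1]
opening: 0.172
```

```bash
cat > st.py <<'E'
from h import *
from rig import r
s=r.sense(); T=Rm(s['tcp_rot']); print(s['clock'],s['eef_pos'].round(2),'F',s['contact_force'].round(2),'M',s['wrist_torque'].round(3),'op',round(s['opening'],3),'az z',np.degrees(np.arctan2(T[1,2],T[0,2])).round(2)); print(T.round(4), s['qpos'].round(2))
E
python3 st.py; python3 - <<'E'
from h import *
from rig import r
im,d=r.grab_frame('scene'); cv2.imwrite('pics/s5.png',im[...,::-1])
E
```

```text
13.05 [ 416.3  -199.82  188.78] F [-0.17  0.07 -3.12] M [ 0.105  0.024 -0.018] op 0.172 az z -79.88
[[-2.100e-03  9.844e-01  1.757e-01]
 [-1.000e-04  1.757e-01 -9.844e-01]
 [-1.000e+00 -2.100e-03 -3.000e-04]] [-0.45  0.15  2.01 -0.    0.98  0.94]
```

View pics/s5.png

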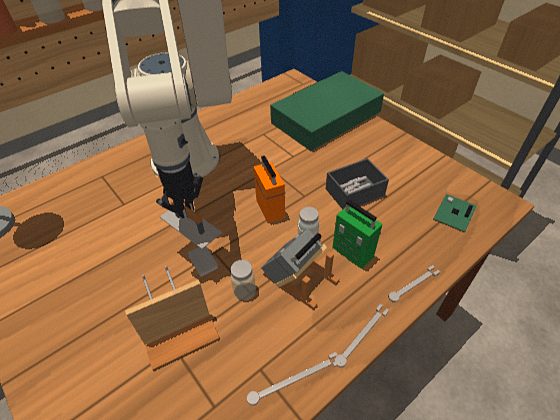

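The scene view shows the blade held level at (195,235) above the tin, with the case leaning at (295,262). Now to the staging point in front of the case and down.

{"name": "jog_arm", "arguments": {
  "series": [
    [0,0,0,0,0.95,-4.25,0],
    [0,0,0,0,0.95,-4.25,0],
    [0,0,0,0,0.95,-4.25,0],
    [0,0,0,3.3,0,0,0],
    [0,0,0,3.3,0,0,0],
    [0,0,0,3.3,0,0,0],
    [0,0,0,2.5,0,0,0],
    [0,0,0,0.6,0,0,0],
    [0,0,0,0,0,0,0]
  ]
}}

```text
clock: 14.0
eef_pos: [421.2, -69.4, 58.5]
tcp_rot: [-1.752, 1.567, 3.142]
contact_force: [0.7, 0.2, -2.1]
opening: 0.167
```

```bash
python3 st.py; python3 - <<'E'
from h import *
from rig import r
s=r.sense(); K,R,t=campose(r,'wrist',s); im,d=r.grab_frame('wrist'); cv2.imwrite('pics/w6.png',im[...,::-1]); np.save('pics/w6.npy',cloud(d,K,R,t))
im,d=r.grab_frame('scene'); crop(im,150,160,350,310,3,'pics/s6.png')
K,R,t=campose(r,'scene');np.save('pics/s6.npy',cloud(d,K,R,t))
E
```

```text
14.0 [421.21 -69.37  58.48] F [ 0.73  0.24 -2.14] M [-0.006 -0.021 -0.022] op 0.167 az z -79.64
[[-3.700e-03  9.837e-01  1.798e-01]
 [ 0.000e+00  1.798e-01 -9.837e-01]
 [-1.000e+00 -3.600e-03 -7.000e-04]] [-0.17  0.32  2.18 -0.    0.64  1.22]
```

View pics/w6.png

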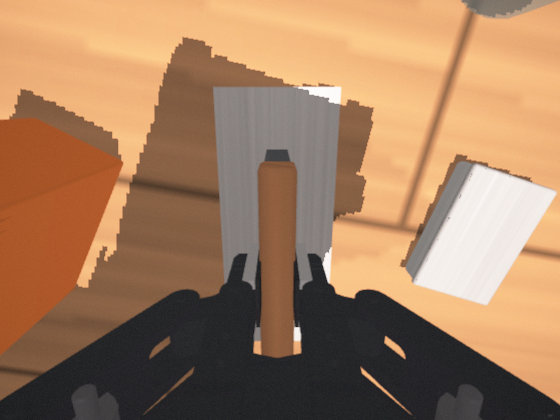

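View pics/s6.png

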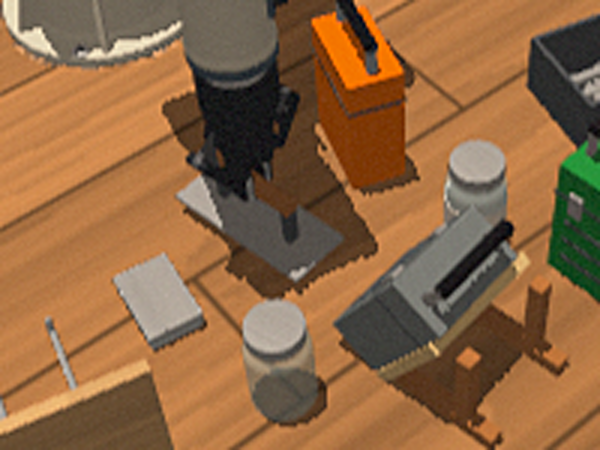

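```bash
python3 - <<'E'
from h import *
from rig import r
from m2 import plane
s=r.sense(); T=Rm(s['tcp_rot'])
w=np.load('pics/w6.npy'); 
reg=np.concatenate([w[92:235,222:255].reshape(-1,3),w[92:235,300:328].reshape(-1,3)]); c,n,k=plane(reg); print('plate plane n (world)',n,k,'z',c[2])
L=(w-s['eef_pos'])@T
m=(abs((w-c)@n)<3); m[250:]=False
q=L[m]; q=q[abs(q[:,2])<45]; print('end y',np.percentile(q[:,1],[98,99.5,100]),'z',np.percentile(q[:,2],[0.5,2,98,99.5]), 'tool x depth',q[:,0].mean())
rows=[(v,L[v,225:325,1].mean().round(1),w[v,225:325,2].mean().round(1)) for v in range(82,96,2)];print(rows)
# yaw of left/right edges
for sgn in(-1,1):
  e=[]
  for v in range(95,235,4):
    idx=np.where(m[v]&(abs(L[v,:,2])<45))[0]; i=idx[0] if sgn<0 else idx[-1]; e.append(L[v,i,1:])
  e=np.array(e); print('edge slope',np.polyfit(e[:,0],e[:,1],1))
E
```

```text
top [665.58539196 -19.88884621 146.95975373] [0.50297936 0.09313541 0.85926571] 3140 tilt 30.765763524987804 yaw 10.490495451825238
bar top [688.95818152 -17.52928452 180.45358578] 1042Traceback (most recent call last):
  File "<stdin>", line 3, in <module>
  File "m2.py", line 15, in <module>
    print([(z,np.percentile(f[abs(f[:,2]-z)<3,0],[2,10]).round(1)) for z in range(22,140,12)])
              ~~~~~~~~~~~~~^^^^^^^^^^^^^^^^^^^^^^^^^^^^^
    return _quantile_unchecked(
        a, q, axis, out, overwrite_input, method, keepdims, weights)
    return _ureduce(a,
                    func=_quantile_ureduce_func,
    ...<5 lines>...
                    overwrite_input=overwrite_input,
                    method=method)
    r = func(a, **kwargs)
    result = _quantile(arr,
                       quantiles=q,
    ...<2 lines>...
                       out=out,
                       weights=wgt)
    slices_having_nans = np.isnan(arr[-1, ...])
                                  ~~~^^^^^^^^^
IndexError: index -1 is out of bounds for axis 0 with size 0
```

```bash
sed -n '/^def plane/,/return c/p' m2.py >> h.py; cat > mb.py <<'E'
from h import *
from rig import r
s=r.sense(); T=Rm(s['tcp_rot'])
w=np.load('pics/w6.npy'); 
reg=np.concatenate([w[92:235,222:255].reshape(-1,3),w[92:235,300:328].reshape(-1,3)]); c,n,k=plane(reg); print('plate plane n (world)',n,k,'z',c[2])
L=(w-s['eef_pos'])@T
m=(abs((w-c)@n)<3); m[250:]=False
q=L[m]; q=q[abs(q[:,2])<45]; print('end y',np.percentile(q[:,1],[98,99.5,100]),'z',np.percentile(q[:,2],[0.5,2,98,99.5]), 'tool x depth',q[:,0].mean())
print([(v,L[v,225:325,1].mean().round(1),w[v,225:325,2].mean().round(1)) for v in range(82,96,2)])
for sgn in(-1,1):
  e=[]
  for v in range(95,235,4):
    idx=np.where(m[v]&(abs(L[v,:,2])<45))[0]; i=idx[0] if sgn<0 else idx[-1]; e.append(L[v,i,1:])
  e=np.array(e); print('edge slope',np.polyfit(e[:,0],e[:,1],1))
E
python3 mb.py
```

```text
plate plane n (world) [ 0.00263567 -0.00355933  0.99999019] 8688 z 23.121915452481886
end y [82.36339386 83.36769508 83.48750384] z [-35.88719135 -35.01857533  32.69304496  33.55801577] tool x depth 36.721871182960875
[(82, np.float64(87.3), np.float64(1.3)), (84, np.float64(86.2), np.float64(1.4)), (86, np.float64(nan), np.float64(nan)), (88, np.float64(82.9), np.float64(22.9)), (90, np.float64(81.8), np.float64(23.1)), (92, np.float64(80.8), np.float64(23.1)), (94, np.float64(79.8), np.float64(23.0))]
edge slope [-1.32796255e-03 -3.58205440e+01]
edge slope [-6.00601075e-05  3.35357271e+01]
```

The plate is level (normal within 0.3°) and centred. Its end sits at case x −87, y +1. I insert 82 mm and lower.

{"name": "jog_arm", "arguments": {
  "series": [
    [0,0,0,0.8,0,0,0],
    [0,0,0,0.4,0,0,0],
    [0,0,0,0,1.5,0,0],
    [0,0,0,0,2,0,0],
    [0,0,0,0,2,0,0],
    [0,0,0,0,1.7,0,0],
    [0,0,0,0,1.0,0,0],
    [0,0,0,0,0,0,0],
    [0,0,0,0.3,0,0,0],
    [0,0,0,0.2,0,0,0],
    [0,0,0,0,0,0,0]
  ]
}}

```text
clock: 15.2
eef_pos: [501.2, -54.9, 41.3]
tcp_rot: [-1.698, 1.568, -3.09]
contact_force: [0.6, -0.3, -2.5]
opening: 0.169
```

```bash
python3 st.py; python3 - <<'E'
from h import *
from rig import r
im,d=r.grab_frame('wrist'); cv2.imwrite('pics/w7.png',im[...,::-1])
im,d=r.grab_frame('scene'); crop(im,150,160,350,310,3,'pics/s7.png')
E
```

```text
15.2 [501.24 -54.95  41.34] F [ 0.57 -0.28 -2.52] M [-0.03   0.01  -0.003] op 0.169 az z -79.78
[[-3.200e-03  9.841e-01  1.773e-01]
 [-2.000e-04  1.773e-01 -9.841e-01]
 [-1.000e+00 -3.200e-03 -4.000e-04]] [-0.11  0.44  2.03 -0.    0.68  1.28]
```

View pics/w7.png

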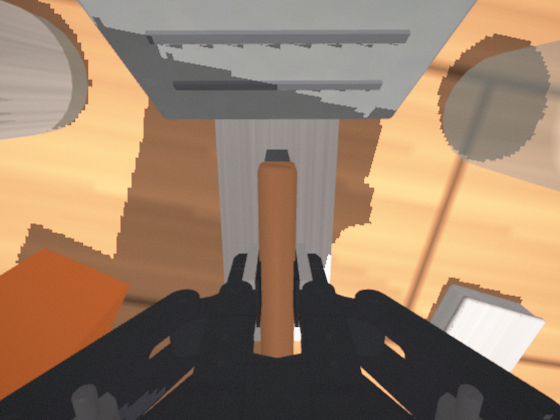

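View pics/s7.png

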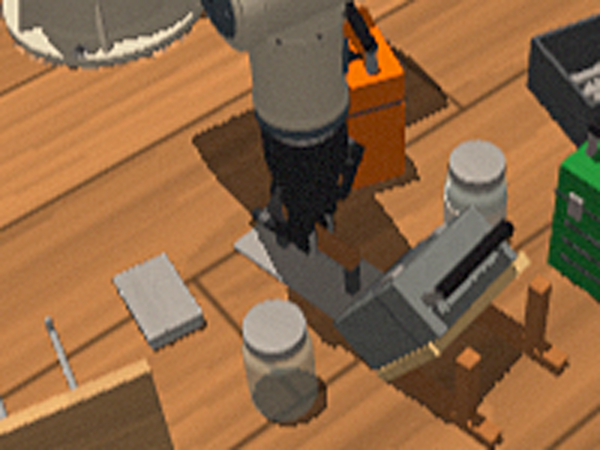

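The wrist view shows the plate (columns 215–338) centred under the raised case front (165–392). I set it down and release.

{"name": "jog_arm", "arguments": {
  "series": [
    [0,0,0,0.1,0,0,0],
    [0,0,0,0.05,0,0,0],
    [0,0,0,0,0,0,0.2],
    [0,0,0,0,0,0,0.3],
    [0,0,0,0,0,0,0.5],
    [0,0,0,0,0,0,0.5],
    [0,0,0,0,0,0,0.5],
    [0,0,0,-2,0,0,0.5],
    [0,0,0,-4,0,0,0.5],
    [0,0,0,-4,0,0,0.5],
    [0,0,0,-4,0,0,0.5],
    [0,0,0,-4,0,0,0.5],
    [0,0,0,0,0,0,0.7]
  ]
}}

```text
clock: 16.6
eef_pos: [505.8, -55.2, 225.7]
tcp_rot: [1.216, 1.563, -0.176]
contact_force: [-0.3, -0.3, 0.9]
opening: 0.654
```

```bash
python3 st.py; python3 - <<'E'
from h import *
from rig import r
s=r.sense();K,R,t=campose(r,'wrist',s);im,d=r.grab_frame('wrist'); cv2.imwrite('pics/w8.png',im[...,::-1]); np.save('pics/w8.npy',cloud(d,K,R,t))
E
```

```text
16.6 [505.81 -55.17 225.67] F [-0.34 -0.31  0.94] M [0.003 0.004 0.002] op 0.654 az z -79.77
[[ 0.0074  0.9841  0.1776]
 [-0.0013  0.1776 -0.9841]
 [-1.      0.0071  0.0026]] [-0.11  0.17  1.89 -0.    1.07  1.28]
```

View pics/w8.png

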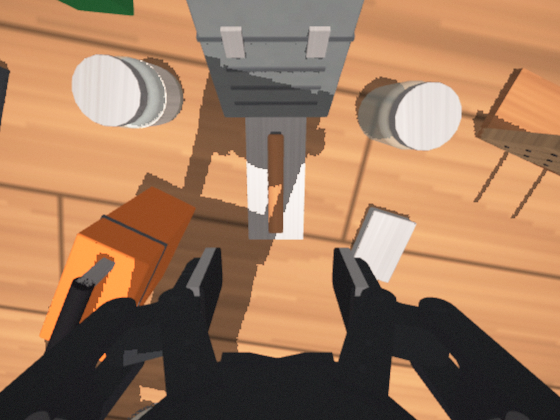

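The blade lies at (276,180) under the leaning case front, and the jars and the tin are untouched. I check the blade's free end and its tilt.

```bash
python3 - <<'E'
from h import *
w=np.load('pics/w8.npy'); a=np.radians(10.45); o=np.array([589.2,-38.5]); ex=np.array([np.cos(a),np.sin(a)]); ey=np.array([-ex[1],ex[0]])
L=np.dstack([(w[...,:2]-o)@ex,(w[...,:2]-o)@ey,w[...,2]])
reg=np.r_[L[170:234,250:264].reshape(-1,3),L[170:234,288:300].reshape(-1,3)]; print(plane(reg))
for c in(255,276,298): print(c,[(v,L[v,c].round(1).tolist()) for v in range(234,246,2)])
for v in(130,180,230): print([(u,L[v,u].round(1).tolist()) for u in (244,246,248,250,302,304,306,308)])
print('case low front edge', [L[v,276].round(1).tolist() for v in range(108,120,2)])
h=L[140:230,270:282].reshape(-1,3);h=h[h[:,2]>55];print('handle',h.mean(0),np.percentile(h[:,0],[1,99]))
E
```

```text
(array([-123.29486155,    2.47399231,    5.19046931]), array([-8.42836539e-04, -8.45958368e-05,  9.99999641e-01]), np.int64(1656))
255 [(234, [-167.2, 26.8, 3.3]), (236, [-169.0, 26.7, 5.6]), (238, [-171.7, 26.7, 5.7]), (240, [-176.6, 27.1, 1.0]), (242, [-179.9, 27.3, 0.1]), (244, [-181.7, 27.2, 2.3])]
276 [(234, [-166.2, -0.3, 5.9]), (236, [-169.7, -0.3, 4.3]), (238, [-171.8, -0.3, 5.8]), (240, [-176.8, -0.3, 0.9]), (242, [-179.6, -0.3, 1.0]), (244, [-182.0, -0.3, 1.9])]
298 [(234, [-166.5, -28.6, 5.5]), (236, [-169.0, -28.6, 6.0]), (238, [-172.7, -28.8, 4.1]), (240, [-177.1, -29.1, 0.6]), (242, [-179.2, -29.0, 2.2]), (244, [-182.1, -29.1, 2.2])]
[(244, [-36.2, 36.7, 0.4]), (246, [-36.0, 33.9, 4.3]), (248, [-35.9, 31.6, 4.9]), (250, [-36.0, 29.3, 3.9]), (302, [-36.3, -31.2, 3.8]), (304, [-36.1, -33.4, 5.7]), (306, [-36.4, -36.1, 1.8]), (308, [-36.4, -38.4, 1.9])]
[(244, [-96.1, 38.6, 1.5]), (246, [-96.5, 36.4, -0.2]), (248, [-95.3, 33.4, 5.1]), (250, [-95.2, 30.9, 5.5]), (302, [-95.5, -32.3, 5.6]), (304, [-96.8, -35.2, -0.1]), (306, [-96.6, -37.6, 1.0]), (308, [-96.7, -40.1, 0.8])]
[(244, [-162.2, 40.9, 1.7]), (246, [-162.7, 38.5, 0.4]), (248, [-160.5, 35.4, 5.8]), (250, [-161.0, 32.9, 4.6]), (302, [-161.0, -33.6, 5.5]), (304, [-162.5, -36.5, 1.8]), (306, [-162.7, -39.1, 1.4]), (308, [-162.5, -41.7, 2.0])]
case low front edge [[-11.5, -1.0, 48.1], [-13.4, -1.0, 43.8], [-15.4, -1.0, 40.7], [-17.5, -1.0, 35.8], [-19.7, -1.0, 32.0], [-22.6, -1.0, 6.0]]
handle [-87.22592919  -0.15328771  64.25243463] [-135.09137462  -41.59454237]
```

The blade is flat, with its free end at x ≈ −173.5, so about 26 mm of it is under the front. Back to the bar with the earlier tilted approach.

{"name": "jog_arm", "arguments": {
  "series": [
    [-8.2,0,0,-3,0,0,0.7],
    [-8.2,0,0,-3,0,0,0.7],
    [-8.2,0,0,-3,0,0,0.7],
    [-8.2,0,0,0,0,0,0.7],
    [-8.2,0,0,0,0,0,0.7],
    [-8.2,0,0,0,0,0,0.7],
    [-8.2,0,0,0,0,0,0.7],
    [-8.2,0,0,0,0,0,0.7],
    [-8.2,0,0,0,0,0,0.7],
    [-8.2,0,0,0,0,0,0.7],
    [-8.2,0,0,0,0,0,0.7],
    [0,0,0,0,0,4.72,0.7],
    [0,0,0,0,0,4.72,0.7],
    [0,0,0,0,0,4.72,0.7],
    [0,0,0,0,0,4.72,0.7],
    [0,0,0,0,0,4.72,0.7],
    [0,0,0,0,0,0,0.7]
  ]
}}

```text
clock: 18.35
eef_pos: [738.5, -10.8, 304.8]
tcp_rot: [2.92, 1.566, 3.103]
contact_force: [0.0, -0.4, -1.4]
opening: 0.695
```

{"name": "jog_arm", "arguments": {
  "series": [
    [0,7.6,0,0,0,0,0.7],
    [0,7.6,0,0,0,0,0.7],
    [0,7.6,0,0,0,0,0.7],
    [0,7.6,0,0,0,0,0.7],
    [0,0,0,0,0,0,0.7],
    [0,0,0,0,0,0,0.7]
  ]
}}

```text
clock: 18.95
eef_pos: [735.0, -12.0, 306.2]
tcp_rot: [3.14, 1.036, -2.96]
contact_force: [0.0, 0.5, 1.6]
opening: 0.7
```

```bash
python3 st.py; python3 - <<'E'
from h import *
from rig import r
s=r.sense();T=Rm(s['tcp_rot']);K,R,t=campose(r,'wrist',s);im,d=r.grab_frame('wrist'); cv2.imwrite('pics/w9.png',im[...,::-1]); w=cloud(d,K,R,t); np.save('pics/w9.npy',w)
print('to grasp pose in tool axes',((np.array([675.9,-22.8,160.2])-s['eef_pos'])@T).round(1))
L=(w-s['eef_pos'])@T
m=(abs(L[...,2])<40)&(abs(L[...,1])<70)&(w[...,2]>150)&(w[...,2]<200)&(im.sum(2)<160); m[245:]=False
q=L[m]; print(m.sum(),'bar tool xyz',np.median(q,0), cv2.minAreaRect(q[:,1:].astype(np.float32)))
E
```

```text
18.95 [734.97 -12.01 306.22] F [0.04 0.5  1.63] M [ 0.054 -0.217  0.019] op 0.7 az z 10.47
[[-5.009e-01 -1.814e-01  8.463e-01]
 [-9.180e-02  9.834e-01  1.564e-01]
 [-8.606e-01  7.000e-04 -5.093e-01]] [ 0.02  0.82  0.79 -0.09  2.05 -0.18]
to grasp pose in tool axes [156.2  -0.   22.7]
1197 bar tool xyz [132.53300687   7.06671885  24.23668345] ((0.14344406127929688, 24.389375686645508), (13.28926944732666, 89.9085922241211), 89.70362091064453)
```

View pics/w9.png

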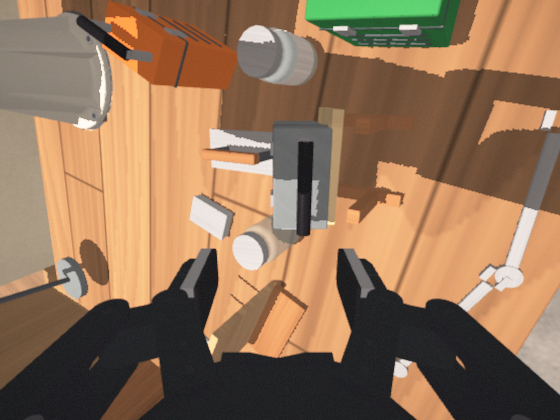

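The wrist view shows the bar at (304,190). Camera and remembered pose agree: 156 mm ahead and 23 mm across.

{"name": "jog_arm", "arguments": {
  "series": [
    [0,0,0,2,0,2.3,0.7],
    [0,0,0,4,0,0,0.7],
    [0,0,0,4,0,0,0.7],
    [0,0,0,3,0,0,0.7],
    [0,0,0,1.6,0,0,0.7],
    [0,0,0,0.9,0,0,0.7],
    [0,0,0,0,0,0,0.7],
    [0,0,0,0,0,0,0.3],
    [0,0,0,0,0,0,0],
    [0,0,0,0,0,0,0],
    [0,0,0,0,0,0,0],
    [0,0,0,0,0,0,0],
    [0,0,0,0,0,0,0]
  ],
  "force": 40
}}

```text
clock: 20.3
eef_pos: [677.8, -22.6, 165.4]
tcp_rot: [-3.141, 1.04, -2.959]
contact_force: [2.8, 1.4, 5.5]
opening: 0.142
```

```bash
python3 st.py; python3 - <<'E'
from h import *
from rig import r
im,d=r.grab_frame('scene'); crop(im,200,170,400,320,3,'pics/s10.png')
E
```

```text
20.3 [677.83 -22.64 165.44] F [2.82 1.42 5.5 ] M [ 0.039 -0.137 -0.029] op 0.142 az z 10.43
[[-4.976e-01 -1.812e-01  8.483e-01]
 [-9.200e-02  9.834e-01  1.561e-01]
 [-8.625e-01 -3.000e-04 -5.060e-01]] [ 0.01  0.8   1.13 -0.09  1.73 -0.16]
```

View pics/s10.png

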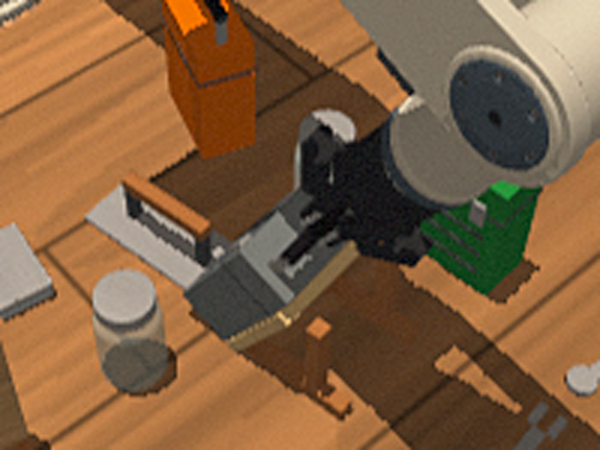

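The scene crop shows the bar gripped, with the blade lying under the front edge. I ease the case forward.

{"name": "jog_arm", "arguments": {
  "series": [
    [0,-1.0,0,0.05,0,-0.3,0],
    [0,-1.5,0,0.08,0,-0.445,0],
    [0,-1.5,0,0.08,0,-0.445,0],
    [0,-1.5,0,0.08,0,-0.445,0],
    [0,-1.5,0,0.08,0,-0.445,0],
    [0,-1.5,0,0.08,0,-0.445,0],
    [0,-1.5,0,0.08,0,-0.445,0],
    [0,-1.5,0,0.08,0,-0.445,0],
    [0,-1.5,0,0.08,0,-0.445,0],
    [0,-1.5,0,0.08,0,-0.445,0],
    [0,-1.5,0,0.08,0,-0.445,0],
    [0,-1.0,0,0.05,0,-0.3,0],
    [0,0,0,0,0,0,0]
  ]
}}

```text
clock: 21.65
eef_pos: [627.1, -31.9, 175.6]
tcp_rot: [3.141, 1.334, -2.961]
contact_force: [-1.1, 0.0, -2.1]
opening: 0.142
```

```bash
python3 st.py; python3 - <<'E'
from h import *
from rig import r
im,d=r.grab_frame('scene'); crop(im,200,170,400,320,3,'pics/s11.png')
im,d=r.grab_frame('side'); crop(im,180,120,380,270,3,'pics/d11.png')
E
```

```text
21.65 [627.14 -31.91 175.62] F [-1.12  0.03 -2.12] M [ 0.006 -0.142 -0.053] op 0.142 az z 10.42
[[-2.303e-01 -1.808e-01  9.562e-01]
 [-4.210e-02  9.835e-01  1.758e-01]
 [-9.722e-01  2.000e-04 -2.341e-01]] [-0.03  0.54  1.5  -0.05  1.34 -0.19]
```

View pics/s11.png

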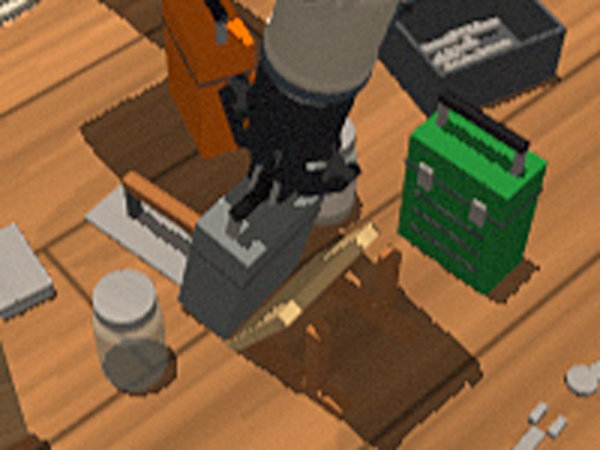

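View pics/d11.png

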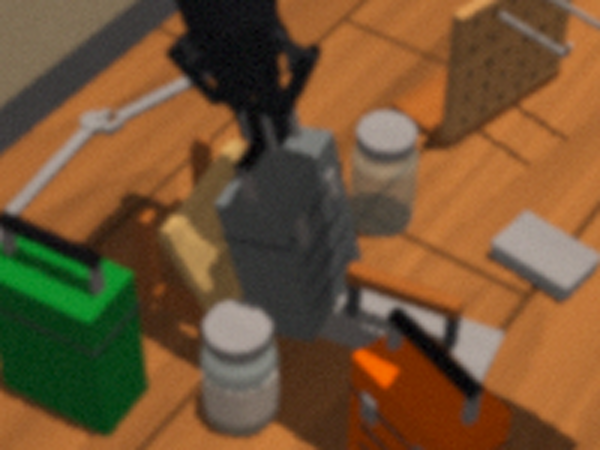

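{"name": "jog_arm", "arguments": {
  "series": [
    [0,-1.0,0,0.055,0,-0.3,0],
    [0,-1.0,0,0.055,0,-0.3,0],
    [0,-1.0,0,0.055,0,-0.3,0],
    [0,-1.0,0,0.055,0,-0.3,0],
    [0,-1.0,0,0.055,0,-0.3,0],
    [0,-0.5,0,0.03,0,-0.15,0],
    [0,-0.5,0,0.03,0,-0.15,0],
    [0,0,0,0,0,0,0]
  ]
}}

```text
clock: 22.55
eef_pos: [609.6, -35.1, 175.9]
tcp_rot: [3.141, 1.44, -2.961]
contact_force: [-0.2, -0.4, -7.5]
opening: 0.145
```

```bash
python3 st.py
```

```text
22.55 [609.64 -35.1  175.89] F [-0.16 -0.38 -7.54] M [ 0.037 -0.273 -0.002] op 0.145 az z 10.43
[[-1.283e-01 -1.810e-01  9.751e-01]
 [-2.350e-02  9.835e-01  1.794e-01]
 [-9.915e-01  1.000e-04 -1.304e-01]] [-0.04  0.45  1.62 -0.03  1.2  -0.21]
```

{"name": "jog_arm", "arguments": {
  "series": [
    [0,0,0,0.1,0,0,0],
    [0,0,0,0,0,0,0]
  ]
}}

```text
clock: 22.75
eef_pos: [610.6, -35.0, 175.5]
tcp_rot: [-3.14, 1.441, -2.958]
contact_force: [0.9, 0.6, -0.8]
opening: 0.146
```

```bash
python3 st.py
```

```text
22.75 [610.64 -35.01 175.5 ] F [ 0.92  0.58 -0.77] M [ 0.116 -0.265  0.019] op 0.146 az z 10.43
[[-1.271e-01 -1.811e-01  9.752e-01]
 [-2.360e-02  9.835e-01  1.795e-01]
 [-9.916e-01 -2.000e-04 -1.293e-01]] [-0.04  0.45  1.62 -0.03  1.2  -0.21]
```

{"name": "jog_arm", "arguments": {
  "series": [
    [0,-0.5,0,0.04,0,-0.15,0],
    [0,-0.5,0,0.04,0,-0.15,0],
    [0,0,0,0,0,0,0]
  ]
}}

```text
clock: 23.05
eef_pos: [607.7, -35.7, 175.9]
tcp_rot: [-3.137, 1.461, -2.955]
contact_force: [0.9, 1.5, 4.0]
opening: 0.147
```

```bash
python3 st.py; python3 - <<'E'
from h import *
from rig import r
im,d=r.grab_frame('scene'); crop(im,230,200,330,275,6,'pics/s12.png')
im,d=r.grab_frame('side'); crop(im,240,160,340,235,6,'pics/d12.png'); K,R,t=campose(r,'side'); np.save('pics/d12.npy',cloud(d,K,R,t))
E
```

```text
23.05 [607.72 -35.65 175.85] F [0.93 1.49 3.98] M [ 0.173 -0.238  0.036] op 0.147 az z 10.43
[[-1.081e-01 -1.811e-01  9.775e-01]
 [-2.040e-02  9.835e-01  1.799e-01]
 [-9.939e-01 -5.000e-04 -1.100e-01]] [-0.05  0.44  1.64 -0.03  1.17 -0.22]
```

View pics/s12.png

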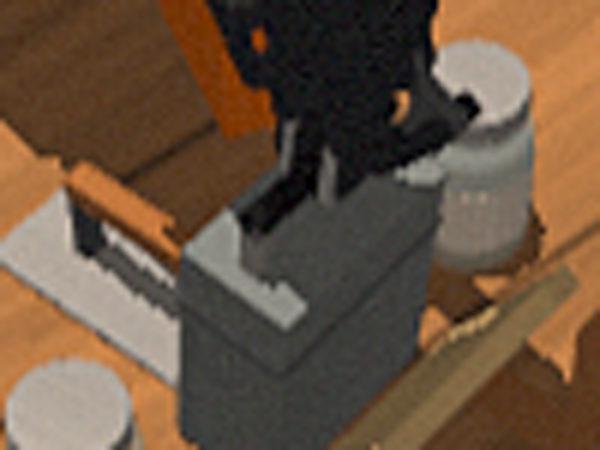

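View pics/d12.png

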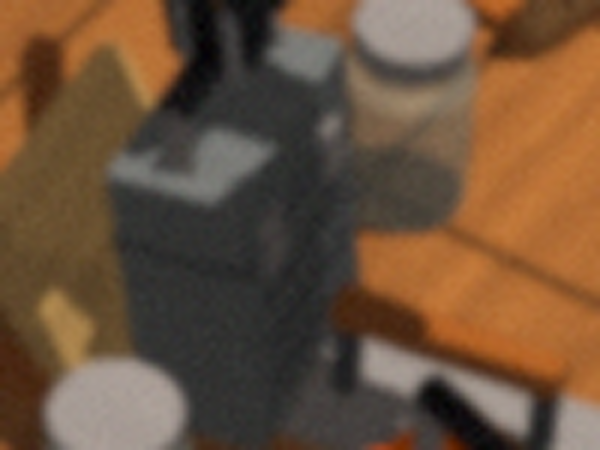

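The case front stands on the blade; the tool tilts 6.3° and the force is now on the pushing side. I release and withdraw.

{"name": "jog_arm", "arguments": {
  "series": [
    [0,0,0,0,0,0,0.18],
    [0,0,0,0,0,0,0.22],
    [0,0,0,0,0,0,0.4],
    [0,0,0,0,0,0,0.7],
    [0,0,0,0,0,0,0.7],
    [0,0,0,-1,0,0,0.7],
    [0,0,0,-2,0,0,0.7],
    [0,0,0,-4,0,0,0.7],
    [0,0,0,-4,0,0,0.7],
    [0,0,0,-4,0,0,0.7],
    [0,0,0,0,0,0,0.7],
    [0,0,0,0,0,0,0.7]
  ]
}}

```text
clock: 24.35
eef_pos: [624.1, -32.5, 325.1]
tcp_rot: [-3.137, 1.46, -2.955]
contact_force: [-0.3, -0.2, -0.5]
opening: 0.701
```

```bash
python3 st.py; python3 - <<'E'
from h import *
from rig import r
s=r.sense();K,R,t=campose(r,'wrist',s);im,d=r.grab_frame('wrist'); cv2.imwrite('pics/w13.png',im[...,::-1]); w=cloud(d,K,R,t); np.save('pics/w13.npy',w)
im,d=r.grab_frame('side'); crop(im,180,110,400,275,3,'pics/d13.png'); K,R,t=campose(r,'side'); np.save('pics/d13.npy',cloud(d,K,R,t))
im,d=r.grab_frame('scene'); K,R,t=campose(r,'scene'); np.save('pics/s13.npy',cloud(d,K,R,t)); crop(im,180,170,380,320,3,'pics/s13.png')
E
```

```text
24.35 [624.05 -32.54 325.08] F [-0.34 -0.18 -0.5 ] M [ 0.036 -0.07  -0.058] op 0.701 az z 10.43
[[-1.088e-01 -1.811e-01  9.774e-01]
 [-2.060e-02  9.835e-01  1.799e-01]
 [-9.938e-01 -5.000e-04 -1.107e-01]] [-0.04  0.34  1.44 -0.03  1.46 -0.22]
```

View pics/w13.png

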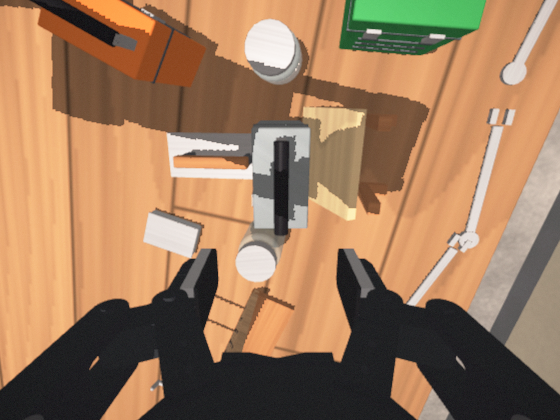

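View pics/d13.png

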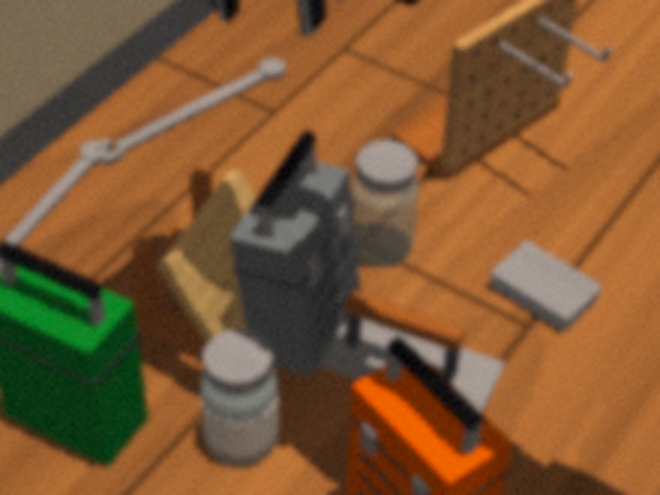

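```bash
python3 - <<'E'
from h import *
w=np.load('pics/w13.npy'); a=np.radians(10.45); o=np.array([589.2,-38.5]); ex=np.array([np.cos(a),np.sin(a)]); ey=np.array([-ex[1],ex[0]])
def loc(w): return np.dstack([(w[...,:2]-o)@ex,(w[...,:2]-o)@ey,w[...,2]])
L=loc(w)
reg=np.r_[L[128:224,255:273].reshape(-1,3),L[128:224,291:305].reshape(-1,3)]; c,n,k=plane(reg); print('top',c,n,k,'tilt',np.degrees(np.arccos(n[2])))
m=(abs((L-c)@n)<4)&(abs(L[...,0]-c[0])<45)&(abs(L[...,1])<70); print('top rect',cv2.minAreaRect(L[m][:,:2].astype(np.float32)))
b=np.r_[L[136:150,175:245].reshape(-1,3),L[170:177,175:245].reshape(-1,3)]; print('blade plane',plane(b))
m=(abs(L[...,2]-5)<2.6)&(L[...,0]<-35)&(L[...,0]>-200)&(abs(L[...,1])<50); m2=np.zeros_like(m); m2[130:185,165:255]=m[130:185,165:255]
print('blade rect',cv2.minAreaRect(L[m2][:,:2].astype(np.float32)),np.percentile(L[m2][:,0],[.5,1,2]),np.percentile(L[m2][:,1],[2,98]))
h=(L[...,2]>55)&(L[...,2]<75)&(L[...,0]<-38)&(L[...,0]>-150)&(abs(L[...,1])<20); print('handle',cv2.minAreaRect(L[h][:,:2].astype(np.float32)))
for nm in('s13','d13'):
    w=np.load(f'pics/{nm}.npy').reshape(-1,3)
    for k,lo,hi in(('jarA',(540,-220,106),(640,-120,116)),('jarB',(510,50,106),(620,140,116)),('tin',(380,-270,17),(500,-140,26))):
        m=np.all((w>lo)&(w<hi),1); q=cv2.minAreaRect(w[m][:,:2].astype(np.float32)); print(nm,k,np.round(q[0],1))
    L=loc(w[None])[0]; h=(L[:,2]>55)&(L[:,2]<70)&(L[:,0]<-38)&(L[:,0]>-150)&(abs(L[:,1])<20); print('handle',cv2.minAreaRect(L[h][:,:2].astype(np.float32)))
E
```

```text
top [ 16.7727484    4.09088108 153.84448062] [0.11057634 0.0010365  0.99386709] 3063 tilt 6.348820116510572
top rect ((18.25356674194336, 0.21149444580078125), (59.73403549194336, 108.88188934326172), 0.04499748721718788)
blade plane (array([-106.79507221,    4.17037229,    5.25968045]), array([-0.00163538, -0.00197963,  0.9999967 ]), np.int64(1460))
blade rect ((-113.66677856445312, -4.011837005615234), (144.489013671875, 85.99028015136719), 0.8314815759658813) [-176.08604345 -173.92859168 -172.69263568] [-36.17787415  35.27961292]
handle ((-89.14128875732422, 0.6285309791564941), (16.406526565551758, 102.26839447021484), 89.95085144042969)
s13 jarA [ 594.6 -163. ]
s13 jarB [567.5  95.6]
s13 tin [ 439.  -198.4]
handle ((-98.98796081542969, 0.8211345672607422), (17.40879249572754, 79.47698974609375), 89.61275482177734)
d13 jarA [ 592.3 -164.2]
d13 jarB [565.5  93.6]
d13 tin [ 437.6 -200.4]
handle ((-89.33927917480469, -0.41329479217529297), (21.599576950073242, 102.59607696533203), 89.46578216552734)
```

```bash
python3 -c "
from rig import r
print(r.sense()['contact_force']); print(r.sign_off())"
```

```text
[-0.96539111 -0.57047633 -0.38300894]
the job is handed in; nothing more can be done
None
```

The case now stands on the blade at the foot of its backrest. Everything is released, and I handed the job in after about 24.5 s of the 72 s allowed.

I tipped the grey case back by its bar until it leaned by itself at 30.8°. Then I lifted the blade off the pegs, laid it flat and straight under the raised front, and eased the case forward onto it before letting go.

**Last checks (cameras, after letting go):**
- **Case:** it is tilted 6.3°, which fits it resting on the 4 mm plate. Its rear edge has not moved from its starting place, and its centre is about 34 mm in front of the backrest's foot line.
- **Blade:** it is flat to about 0.15°, in line with the case to well under 1°, and centred to about 1 mm. Its end is about 26 mm under the front, a little more than the third (20 mm) asked for but within the 12 to 56 mm limits.
- **Jars and tin:** they are within about 2 mm of where they started, which is camera noise.
- **Gripper:** it is about 140 mm above the case's bar and touches nothing.

**Checks that disagreed:**
- The scene camera put the blade's handle about 10 mm off the other two views, because the case hides part of it there.
- While lowering, the arm briefly carried nearly the case's whole weight (about 7.5 N). I lowered the grip about 1 mm to put that weight back on the bench before finishing.
- I did not measure the contact force between case and blade directly. I inferred contact from the tilt.

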